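# Load the jar warmer, shut its lid gently and set its dial

### The arm

A 7-joint arm with a two-finger parallel gripper is mounted at the origin on the work surface. World frame = base frame: x ahead of the robot, y to its left, z up, the work surface at z = 0. Lengths are in m, angles in rad, forces in N, time in s.
With the tool pointing down it reaches from about 0.4 to 0.9 m from the base axis. Payload 5.5 kg.
Tool frame: the origin (TCP) lies on the centre line of the jaws, within the pads' length; the fingertips stand ctrl.tip_extent ahead of it and the grasp point (between the pads) is the TCP (ctrl.tip_extent is the distance from the TCP to the fingertips, in m); z points along the fingers, y is the line along which they close (so a half turn about z gives the same grasp; the last joint's range is limited). The gripper opens to 85 mm and grips with 20 to 120 N. Pads are 22 mm wide; open, the fingers measure 114 mm over their backs; the gripper's body (76 mm by 85 mm) begins 54 mm behind the grasp point. The pads swing forward as they close: fully open they stand 13 mm farther back than shut.
Start: joints at [-0.953, 0.501, -0.427, 1.55, 0.221, 1.138, -0.21], TCP at [0.226, 0.61, 0.25] pointing down, gripper open.
Joint ranges: [-2.88, 2.88], [-0.31, 2.03], [-1.54, 1.56], [0.2, 2.42], [-1.41, 4.55], [0.19, 2.02], [-2.57, 2.57]. Speed limits (rad/s): [2.57, 2.57, 3.14, 3.14, 3.14, 3.14, 3.14].

### API

Orientations are given as a rotation vector (axis times angle).
In Python, from station import ctrl gives the robot as it stands.
- The arm moves only by the tool jog_arm, never from a script. Its argument "moves" is a list that holds one entry, the list of rows, each a list of 6 numbers: the shift along the tool's x, y, z each as a share of 0.03 m, from -1 to 1, then the turn, a rotation vector about the tool's x, y, z each as a share of 6 degrees, from -1 to 1. A call has 1 to 5 rows; each row shifts and turns the commanded pose from where the row before left it, along the tool's axes as they then stand; what a row does not reach is not made up. A row lasts 1/12 s, in which the tool goes at most 41.7 mm and 7.16 degrees, less where a joint would pass 70% of its speed; a pose out of reach is approached as far as the arm can. A call with a number of a shift or a turn outside -1 to 1 is refused whole. A call with a gripper value outside its range is refused whole. "jaw" is the opening, from 0 (shut) to 1 (fully open), set as the call begins (left out, the last holds). The fingers move at their own pace and stop on an object; "newtons" is the grip in N (left out, the last holds). Time passes only in rows, so rows that do not move let the fingers close. It gives the time, the measured TCP pose, the force, the opening and the grip force at its end, in the units of the state.
- ctrl.observe(): the state, without advancing time (a new reading comes with each control period).
- ctrl.capture(name): name is "scene" or "top" or "wrist"; returns a dict with "color" (420x560x3 uint8, blue, green, red), "z_map" (420x560 float32, m along the optical axis (not along the pixel's ray), 0 where there is no reading), "camera_matrix" (3x3 intrinsics, pixels), "R" (3x3) and "t" (3): a world point X has camera coordinates R X + t; the wrist camera has in their place "hand_eye" (4x4, takes a point from camera to tool coordinates, whose origin is the TCP and whose axes are the flange's). Camera axes: x right, y down, z forward; pixel columns grow to the right and rows downward; lengths in m; the calibration is good to about 2 mm. A picture is of the moment at which its call begins: read the wrist's pose just before it.
- ctrl.finish_job(): hands the job in; it is judged then, once.
The state is a dict: "clock": time; "joint_pos": joint angles; "joint_velocities": joint speeds; "joint_efforts": joint torques, N m; "position": TCP position; "tool_rot": TCP orientation; "wrist_force": force on the tool from outside, world axes, zero at the start; "torque": the same for the moment, N m; "finger_gap": finger opening in m; "grip_force": force on a finger pad.
Only numpy, scipy, OpenCV 4.12 (cv2) and the standard library are available. Lean on these libraries where they do the work, as an engineer would, in place of code of your own. Each camera call takes 0.05 s, during which the arm holds its last target. There are 200 camera calls.

### The job

Lift the warmer's lid by its bar and lay it gently back on its stop, take out the steel cup left inside and stand it in the middle of the cork mat, and stand every amber jar that is loose on the table upright in the warmer. Then lower the lid gently until it is fully shut, never letting it drop or fly open, and last of all turn the dial so that its white pointer line points at the white index tab. Leave the tub, the saucepan, the mug and the black caddy with its bottles as they are.

Things in the scene. Friction and masses are not known exactly. Their poses are not given: they have to be found in the camera images.
- warmer: Fixed white jar warmer. Origin on the table under the centre of its well; own x runs along it (away from the robot), y left, z up. Well inside: x -110 to 110, y -70 to 70 mm, steel floor at z = 15, walls 5 thick, rims at z = 85. A control deck, also 85 high, adjoins at x -205 to -110 and carries the dial. The lid covers the well, its top at z = 95 mm.
- lid_hinge (a point): Middle of the lid's hinge axis, at warmer (0, +78, 87) mm; the axis runs along the warmer's x, on its left (+y) side.
- lid (a joint): Lid angle, rad: 0 = fully shut (start), grows as its free right (-y) edge rises; 1.8 = laid back on its stop just past upright, where it stays. Steel, 230 x 153 x 10 mm, 0.35 kg, lightly damped hinge: let go below about 1.57 it falls shut, above that it falls back. Faster than 1.6 rad/s counts as slammed.
- lid_bar (a point): Middle of the lid's handle: a round black bar 12 mm thick, 120 mm long, parallel to the hinge, 198 mm from it and 43 mm beyond the lid's free edge, held by an arm at each end. Fingers can straddle it from above with the lid shut (bar 90 mm above the table) and open (about 280 mm); it turns between the fingers as the lid swings. The point turns with the lid.
- dial (a joint): Dial angle in rad, stop at 0, grows clockwise seen from above, to 2.6. At 0 its pointer points along the warmer's +x (towards the well); at angle a, along the direction turned a clockwise from that. It starts between 0 and 0.4, stays where left, and turns with about 0.03 N m.
- dial_grip (a point): On the dial's upright axis at warmer (-160, 0) mm, halfway up its grip bar, 109 mm above the table. The black bar is 44 mm long (along the point's x, the way it points), 12 mm thick, from 93 to 119 mm above the table, on a black disc 44 mm across; a white line on top marks its pointer half. The point turns with the dial.
- index: Flat aluminium ring 56 mm across under the dial, with one white tab (14 x 6 mm) 26 to 40 mm from the dial's axis, set anew each start. Origin on the dial's axis, own x points to the tab: the dial is right when dial_grip's x points along the index's x, at a dial angle between 0.9 and 2.2.
- cup: Plain steel cup, open at the top, about 52 mm across the rim and narrower at the foot, 62 mm high, wall 3 mm, 0.12 kg, origin under its centre. Starts standing on the warmer's floor.
- mat: Fixed square cork mat, 130 x 130 mm, 4 mm thick, origin under its centre.
- tub: Bystander: white tub with a cap, 90 mm across, 90 mm high, origin under its centre.
- pan: Bystander: steel saucepan 130 mm across, 70 mm high with a black handle along its own +y, origin under its centre.
- mug: Bystander: white mug 80 mm across, 90 mm high, origin under its centre.
- jar0: Amber glass jar with a black screw cap (one of up to four alike, 2 to 4 present): 40 mm across, cap 37 mm across from 36 mm up, 54 mm high, 0.12 kg, origin under its centre; starts standing on the table.
- jar1: Amber glass jar with a black screw cap (one of up to four alike, 2 to 4 present): 40 mm across, cap 37 mm across from 36 mm up, 54 mm high, 0.12 kg, origin under its centre; starts standing on the table.
- jar2: Amber glass jar with a black screw cap (one of up to four alike, 2 to 4 present): 40 mm across, cap 37 mm across from 36 mm up, 54 mm high, 0.12 kg, origin under its centre; starts standing on the table.
- jar3: Amber glass jar with a black screw cap (one of up to four alike, 2 to 4 present): 40 mm across, cap 37 mm across from 36 mm up, 54 mm high, 0.12 kg, origin under its centre; starts standing on the table.

How it is judged:
On the way, in this order (a step that is already met when the one before it is completed fails the run):
1. the lid is laid back on its stop (value of joint lid above 1.68 rad), for 0.3 s.
2. the cup stands on the mat and every jar stands in the warmer, with the lid still open (x of jar0 in the frame of warmer between -0.1 and 0.1 m and y of jar0 in the frame of warmer between -0.06 and 0.06 m and z of jar0 in the frame of warmer between 0.008 and 0.023 m and angle between each of jar0, jar1, jar2, jar3, cup's own z axis and vertical below 0.15 rad and x of jar1 in the frame of warmer between -0.1 and 0.1 m and y of jar1 in the frame of warmer between -0.06 and 0.06 m and z of jar1 in the frame of warmer between 0.008 and 0.023 m and x of jar2 in the frame of warmer between -0.1 and 0.1 m and y of jar2 in the frame of warmer between -0.06 and 0.06 m and z of jar2 in the frame of warmer between 0.008 and 0.023 m and x of jar3 in the frame of warmer between -0.1 and 0.1 m and y of jar3 in the frame of warmer between -0.06 and 0.06 m and z of jar3 in the frame of warmer between 0.008 and 0.023 m and horizontal distance between cup and mat below 0.045 m and z of cup in the frame of mat below 0.012 m and value of joint lid above 1.4 rad), for 0.2 s.
3. the lid is fully shut (value of joint lid below 0.05 rad), for 0.3 s.
4. the dial's pointer is at the index tab (angle between the x axis of dial_grip and the x axis of index, either way round below 0.13 rad), for 0.2 s.
At the end, for the whole second after the job is handed in: Lid shut (under 0.05 rad); every jar that is present stands upright (within 0.15 rad) on the warmer's floor; the cup stands upright on the mat, its centre within 45 mm of the mat's; the dial's pointer within 0.13 rad of the index tab; all at rest (x of jar0 in the frame of warmer between -0.1 and 0.1 m and y of jar0 in the frame of warmer between -0.06 and 0.06 m and z of jar0 in the frame of warmer between 0.008 and 0.023 m and angle between each of jar0, jar1, jar2, jar3, cup's own z axis and vertical below 0.15 rad and x of jar1 in the frame of warmer between -0.1 and 0.1 m and y of jar1 in the frame of warmer between -0.06 and 0.06 m and z of jar1 in the frame of warmer between 0.008 and 0.023 m and x of jar2 in the frame of warmer between -0.1 and 0.1 m and y of jar2 in the frame of warmer between -0.06 and 0.06 m and z of jar2 in the frame of warmer between 0.008 and 0.023 m and x of jar3 in the frame of warmer between -0.1 and 0.1 m and y of jar3 in the frame of warmer between -0.06 and 0.06 m and z of jar3 in the frame of warmer between 0.008 and 0.023 m and horizontal distance between cup and mat below 0.045 m and z of cup in the frame of mat below 0.012 m and linear speed of each of jar0, jar1, jar2, jar3, cup below 0.03 m/s and value of joint lid below 0.05 rad and angle between the x axis of dial_grip and the x axis of index, either way round below 0.13 rad); the robot touches nothing.
It fails at once if the lid is slammed, dropped or flung (faster than 1.6 rad/s) (velocity of joint lid below -1.6 rad/s or velocity of joint lid above 1.6 rad/s).
It fails at once if the tub, the saucepan or the mug is moved (more than 30 mm) (distance of any of tub, pan, mug from where it was at the start of the episode above 0.03 m).
Of jar0, jar1, jar2, jar3 only 2 to 4 are there at a start; the rules pass over those that are not, and their reading is None.
At some moment in a run one of jar0, jar1, jar2, jar3, cup may be knocked a few centimetres aside while the robot is not near it.
It also fails if it takes over 210 s, if anything falls off the work surface, if the arm or the gripper's body presses on something with over 40 N, if the wrist force passes 120 N, or if a joint passes its speed limit or range.

## Working session

There is one attempt and no reset: what is moved stays moved. The work goes in short steps, Python scripts to look and compute and a tool call to move; the robot and the scene stay as the last step left them, time stands still between calls to the robot, and variables do not carry over. Pictures are saved under pics/ and viewed, at most 14 in all, crops included, and the job is handed in when it is done.

Besides the shell and the picture viewer there is one more tool, called after "Request:" as name([rows], argument=value, ...), one row to a line, values as JSON. jog_arm: Moves the arm, as the interface text tells. Its arguments: {"type":"object","properties":{"moves":{"type":"array","items":{"type":"array","items":{"type":"array","items":{"type":"number"}}}},"jaw":{"type":"number"},"newtons":{"type":"number"}},"required":["moves"]}

```bash
ls; mkdir -p pics; python3 - <<'E'
from station import ctrl
import cv2,pickle,numpy as np
s=ctrl.observe();print({k:np.round(v,3) for k,v in s.items()},ctrl.tip_extent)
for n in("scene","top"):
    c=ctrl.capture(n);pickle.dump(c,open(n+"0.pkl","wb"));cv2.imwrite(f"pics/{n}0.png",c["color"])
    print(n,c["camera_matrix"],c["R"],c["t"])
E
```

```text
pics
{'clock': np.float64(0.0), 'joint_pos': array([-0.953,  0.502, -0.427,  1.551,  0.221,  1.138, -0.21 ]), 'joint_velocities': array([ 0.001,  0.001,  0.002, -0.   ,  0.003, -0.   , -0.001]), 'joint_efforts': array([ 0.0000e+00, -5.6950e+01, -5.8160e+00, -2.8094e+01,  1.1000e-02,
        1.2000e-02,  0.0000e+00]), 'position': array([0.226, 0.609, 0.249]), 'tool_rot': array([-5.540e-01, -3.092e+00,  3.000e-03]), 'wrist_force': array([-0.027, -0.683, -0.91 ]), 'torque': array([0.002, 0.005, 0.024]), 'grip_force': np.float64(0.0), 'finger_gap': np.float64(0.085)} 0.019
scene [[437.75165072   0.         275.9689949 ]
 [  0.         437.75165072 210.99931661]
 [  0.           0.           1.        ]] [[ 0.8250953   0.56445877 -0.0245774 ]
 [ 0.30674655 -0.48406793 -0.81950277]
 [-0.47447266  0.66862885 -0.57254796]] [-0.49860633 -0.10568489  1.42471335]
top [[480.80646477   0.         273.03664229]
 [  0.         480.80646477 209.33772725]
 [  0.           0.           1.        ]] [[ 0.0053921  -0.99997153  0.00527939]
 [-0.99493572 -0.0058947  -0.10034026]
 [ 0.10036852 -0.00471161 -0.99493917]] [0.02251836 0.58915077 1.4003565 ]
```

View pics/scene0.png

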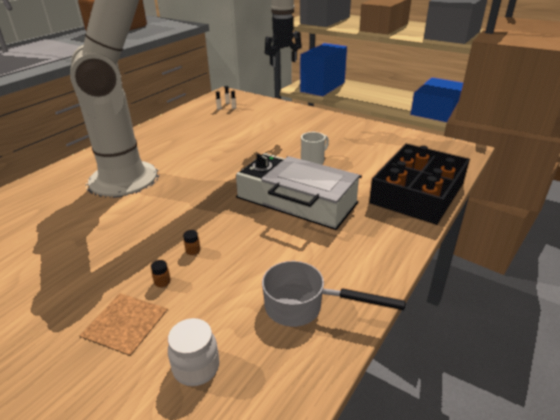

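View pics/top0.png

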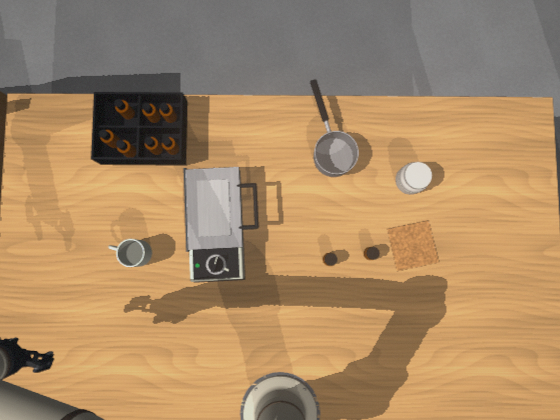

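```bash
cat > h.py <<'E'
import numpy as np,cv2,pickle
from scipy.spatial.transform import Rotation as Ro
from station import ctrl
def cloud(c,T=None):
    """world xyz per pixel; T = tool pose (4x4) for the wrist camera"""
    K=c["camera_matrix"];z=c["z_map"].astype(float)
    v,u=np.indices(z.shape)
    P=np.stack([(u-K[0,2])/K[0,0]*z,(v-K[1,2])/K[1,1]*z,z],-1)
    if T is None: W=(P-c["t"])@c["R"]
    else:
        M=T@c["hand_eye"]; W=P@M[:3,:3].T+M[:3,3]
    W[z==0]=np.nan
    return W
def pose(s=None):
    s=s or ctrl.observe();T=np.eye(4);T[:3,:3]=Ro.from_rotvec(s["tool_rot"]).as_matrix();T[:3,3]=s["position"];return T
def proj(c,X):
    p=c["camera_matrix"]@(c["R"]@np.asarray(X,float)+c["t"]);return p[:2]/p[2]
def load(n):return pickle.load(open(n+".pkl","rb"))
def delta(p,R=None):
    """rows-units from the present pose to world point p, rotation R (3x3)"""
    T=pose();d=T[:3,:3].T@(np.asarray(p)-T[:3,3])/0.03
    r=np.zeros(3) if R is None else Ro.from_matrix(T[:3,:3].T@R).as_rotvec(degrees=True)/6
    return np.round(d,2),np.round(r,2)
E
python3 - <<'E'
from h import *
t=load("top0");s=load("scene0");W=cloud(t);S=cloud(s)
for n,p in dict(jarA=(330,259),jarB=(372,253),mat=(413,246),tub=(417,176),panrim=(336,134),mug=(132,252),lidTL=(187,171),lidTR=(237,171),lidBL=(188,247),lidBR=(239,247),deckBL=(192,278),deckBR=(241,278),bar=(256,206),barT=(255,185),barB=(256,226),dial=(217,265),cad=(140,128)).items():
    print(n,p,np.round(W[p[1],p[0]],3))
for p in [(192,237),(160,268),(225,100),(220,97),(233,98)]: print("scene",p,np.round(S[p[1],p[0]],3))
a=cv2.resize(t["color"][225:295,170:260],None,fx=6,fy=6,interpolation=cv2.INTER_CUBIC)
b=cv2.resize(s["color"][80:130,190:280],None,fx=4,fy=4,interpolation=cv2.INTER_CUBIC)
b2=cv2.resize(s["color"][140:230,225:370],None,fx=4,fy=4)
o=np.zeros((600,800,3),np.uint8);o[:420,:540]=a;o[420:600,:360]=b[:180];
cv2.imwrite("pics/c1.png",o)
E
```

```text
jarA (330, 259) [ 0.443 -0.14   0.051]
jarB (372, 253) [ 0.461 -0.262  0.053]
mat (413, 246) [ 0.483 -0.395  0.007]
tub (417, 176) [ 0.682 -0.387  0.089]
panrim (336, 134) [ 0.815 -0.161  0.044]
mug (132, 252) [0.461 0.449 0.001]
lidTL (187, 171) [0.691 0.272 0.096]
lidTR (237, 171) [0.691 0.129 0.099]
lidBL (188, 247) [0.475 0.265 0.093]
lidBR (239, 247) [0.475 0.122 0.087]
deckBL (192, 278) [0.388 0.253 0.086]
deckBR (241, 278) [0.389 0.115 0.089]
bar (256, 206) [0.591 0.074 0.099]
barT (255, 185) [0.652 0.078 0.097]
barB (256, 226) [0.535 0.074 0.096]
dial (217, 265) [0.425 0.18  0.116]
cad (140, 128) [0.822 0.417 0.071]
scene (192, 237) [ 0.461 -0.152  0.056]
scene (160, 268) [ 0.479 -0.275  0.057]
scene (225, 100) [-0.131  0.678  0.019]
scene (220, 97) [-0.2    0.723  0.005]
scene (233, 98) [-0.069  0.66   0.045]
```

View pics/c1.png

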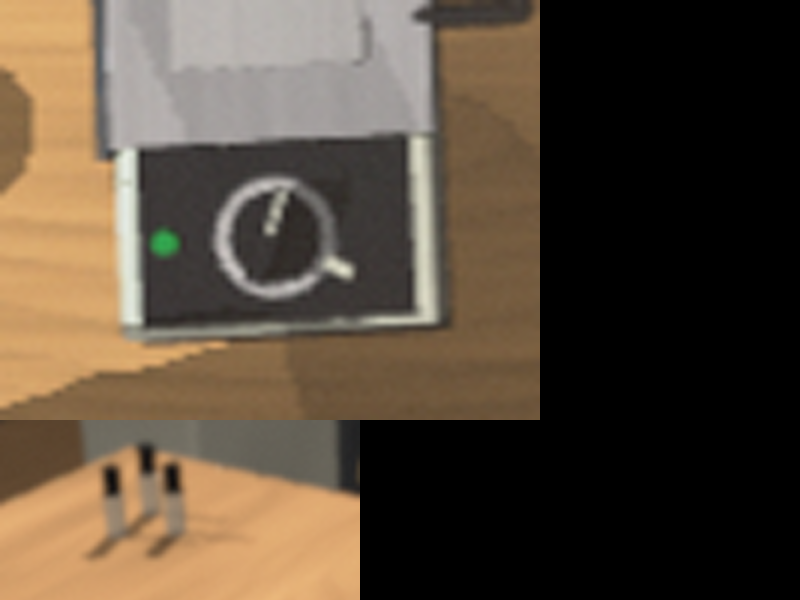

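```bash
python3 - <<'E'
from h import *
t=load("top0");s=load("scene0")
for nm,c in(("top",t),("scene",s)):
    W=cloud(c);z=W[...,2];x=W[...,0];y=W[...,1]
    m=(z>.080)&(z<.125)&(x>.3)&(x<.75)&(y>.1)&(y<.3)
    k,l,st,ce=cv2.connectedComponentsWithStats(m.astype(np.uint8))
    i=1+np.argmax(st[1:,4]);P=W[l==i][:,:2].astype(np.float32)
    r=cv2.minAreaRect(P*1000);print(nm,"warmer",r,len(P))
    lm=m&(z>.0905)&(x>.46); P=W[lm][:,:2].astype(np.float32)*1000;print(" lid",cv2.minAreaRect(P),np.nanmedian(z[lm]))
    # bar
    col=c["color"].astype(int).sum(-1)
    b=(z>.08)&(z<.11)&(x>.5)&(x<.68)&(y>.055)&(y<.095)
    P=W[b];print(" bar",np.round(P.mean(0),3),np.round(P.min(0),3),np.round(P.max(0),3),np.polyfit(P[:,0],P[:,1],1))
    for j,(jx,jy) in dict(A=(.45,-.145),B=(.468,-.268),tub=(.69,-.39),pan=(.75,-.17),mug=(.46,.42)).items():
        R={'A':.045,'B':.045,'tub':.07,'pan':.09,'mug':.07}[j];h0={'A':.045,'B':.045,'tub':.08,'pan':.06,'mug':.08}[j]
        q=(np.hypot(x-jx,y-jy)<R)&(z>h0)
        if q.sum()>5:
            ce,rad=cv2.minEnclosingCircle((W[q][:,:2]*1000).astype(np.float32));print(" ",j,np.round(ce,1),round(rad,1),np.nanpercentile(z[q],[50,95]).round(3),"med",np.round(np.median(W[q][:,:2],0),3))
    hsv=cv2.cvtColor(c["color"],cv2.COLOR_BGR2HSV)
    q=(z>.002)&(z<.02)&(np.abs(x-.483)<.1)&(np.abs(y+.395)<.1)
    g=c["color"].astype(int)
    q2=(np.abs(x-.483)<.1)&(np.abs(y+.395)<.1)&(np.abs(z)<.02)&(g[...,2]-g[...,1]>45)&(g[...,2]<190)
    P=W[q2][:,:2].astype(np.float32)*1000;print(" mat",cv2.minAreaRect(P),len(P),"table z near",np.nanmedian(z[(x>.3)&(x<.4)&(abs(y)<.1)]))
E
```

```text
top warmer ((542.0553588867188, 187.79104614257812), (322.2767639160156, 181.3497314453125), 1.8808839321136475) 6256
 lid ((593.5699462890625, 198.752197265625), (194.79263305664062, 263.4215087890625), 89.18931579589844) 0.09641159984153423
 bar [0.591 0.078 0.095] [0.526 0.068 0.086] [0.658 0.095 0.105] [0.02969863 0.06022959]
  A [ 442.8 -142.8] 18.5 [0.054 0.058] med [ 0.443 -0.143]
  B [ 462.  -265.5] 18.8 [0.054 0.059] med [ 0.461 -0.265]
  tub [ 684.3 -391.3] 39.6 [0.089 0.094] med [ 0.684 -0.39 ]
  pan [ 762.9 -157.4] 73.4 [0.068 0.074] med [ 0.774 -0.155]
  mug [459.8 435. ] 49.7 [0.089 0.094] med [0.461 0.433]
 mat ((483.26934814453125, -386.5452880859375), (129.26806640625, 148.11659240722656), 12.234269142150879) 588 table z near 0.0006970383086449688
scene warmer ((547.4129028320312, 182.10572814941406), (328.3765563964844, 179.10116577148438), 4.550850868225098) 3492
 lid ((603.1331787109375, 192.0908203125), (274.87628173828125, 191.1935272216797), 5.197653293609619) 0.0978763506329573
 bar [0.597 0.073 0.095] [0.532 0.062 0.085] [0.661 0.095 0.1  ] [0.02697168 0.05734965]
  A [ 444.  -145.6] 20.4 [0.055 0.058] med [ 0.449 -0.148]
  B [ 461.4 -268.7] 20.9 [0.055 0.058] med [ 0.468 -0.27 ]
  tub [ 688.1 -392.8] 40.0 [0.091 0.093] med [ 0.691 -0.397]
  pan [ 764.  -156.6] 72.5 [0.067 0.073] med [ 0.763 -0.156]
  mug [458.9 424.1] 42.9 [0.088 0.093] med [0.46  0.422]
 mat ((464.9743957519531, -386.9953308105469), (177.02041625976562, 178.01710510253906), 10.402546882629395) 1202 table z near 0.0024306671796425075
```

Request:
jog_arm([
  [[-0.9,-0.9,0,0,0,-0.92],[-0.9,-0.9,0,0,0,-0.92],[-0.9,-0.9,0,0,0,-0.92],[-0.9,-0.9,0,0,0,-0.92],[-0.9,-0.9,0,0,0,0]],
], jaw=0.45, newtons=25)

```text
clock: 0.52
position: [0.3361, 0.4539, 0.2498]
tool_rot: [0.058, -3.14, 0.002]
wrist_force: [0.6, 1.4, 0.8]
finger_gap: 0.0384
grip_force: 0.0
```

Request:
jog_arm([
  [[-0.6,-1,0,0,0,0],[-0.6,-1,0,0,0,0],[-0.6,-1,0,0,0,0],[-0.6,-1,0,0,0,0],[-0.6,-1,0,0,0,0]],
])

```text
clock: 0.93
position: [0.4312, 0.3069, 0.25]
tool_rot: [0.048, -3.141, 0.0]
wrist_force: [0.4, 1.1, 0.2]
finger_gap: 0.039
grip_force: 0.0
```

```bash
python3 - <<'E'
from h import *
s=ctrl.observe();print(s["clock"],s["position"],pose()[:3,:3].round(3),s["finger_gap"],delta([.594,.0755,.25]))
print(np.round(s["joint_pos"],2))
E
```

```text
0.9333 [0.43120797 0.30694859 0.25003021] [[-1.    -0.031 -0.   ]
 [-0.031  1.    -0.   ]
 [ 0.    -0.    -1.   ]] 0.038976454686169254 (array([-5.19, -7.88,  0.  ]), array([0., 0., 0.]))
[-0.32  0.28 -0.41  1.85  0.13  1.03  0.82]
```

Request:
jog_arm([
  [[-0.6,-0.9,0,0,0,0],[-0.6,-0.9,0,0,0,0],[-0.6,-0.9,0,0,0,0],[-0.6,-0.9,0,0,0,0],[-0.6,-0.9,0,0,0,0]],
])

```text
clock: 1.35
position: [0.5252, 0.175, 0.25]
tool_rot: [0.048, -3.141, 0.0]
wrist_force: [0.6, 0.5, -0.1]
finger_gap: 0.0384
grip_force: 0.0
```

Request:
jog_arm([
  [[-0.6,-0.9,0,0,0,0],[-0.6,-0.9,0,0,0,0],[-0.6,-0.8,0,0,0,0],[-0.4,-0.8,0,0,0,0],[0,0,0,0,0,0]],
])

```text
clock: 1.77
position: [0.5963, 0.0688, 0.2495]
tool_rot: [-0.034, 3.141, -0.006]
wrist_force: [0.9, -1.1, 0.7]
finger_gap: 0.0384
grip_force: 0.0
```

```bash
python3 - <<'E'
from h import *
s=ctrl.observe();T=pose(s);c=ctrl.capture("wrist");c["T"]=T;pickle.dump(c,open("w1.pkl","wb"));cv2.imwrite("pics/w1.png",c["color"])
print(T[:3,3],c["hand_eye"].round(3),c["camera_matrix"])
W=cloud(c,T);print(np.nanmin(W,axis=(0,1)),np.nanmax(W,axis=(0,1)))
E
```

```text
[0.59634976 0.06883004 0.24946224] [[-0.    -0.963 -0.268  0.068]
 [ 1.    -0.    -0.     0.   ]
 [-0.    -0.268  0.963 -0.124]
 [ 0.     0.     0.     1.   ]] [[303.29744427   0.         281.15064697]
 [  0.         303.29744427 208.40850424]
 [  0.           0.           1.        ]]
[ 0.39387897 -0.70609823 -0.75193274] [1.90449206 0.45113126 0.33475581]
```

View pics/w1.png

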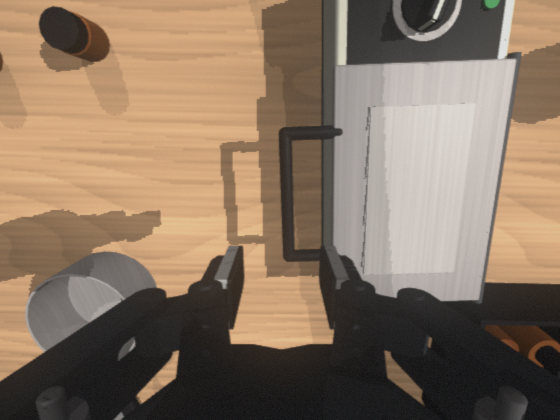

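```bash
python3 - <<'E'
from h import *
c=load("w1");W=cloud(c,c["T"]);x,y,z=W[...,0],W[...,1],W[...,2]
b=np.zeros(z.shape,bool);b[145:240,278:300]=1;b&=(z>.08)&(z<.11)
P=W[b];print("bar",P.mean(0),P.min(0),P.max(0),np.polyfit(P[:,0],P[:,1],1))
v,u=np.where(b);print(u.min(),u.max())
# bar ends x from arms rows 132 and 255
for p in [(300,132),(300,255),(288,132),(288,255)]: print(p,W[p[1],p[0]].round(3))
# lid right free edge and left edge lines
m=(z>.088)&(z<.102)&(y>.1)
L=[];R=[]
for r in range(80,290,5):
    q=np.where(m[r])[0]
    if len(q)>50:
        L.append(W[r,q[q>325].min()]);R.append(W[r,q.max()])
for n,A in(("free",L),("hinge",R)):
    A=np.array(A);print(n,np.polyfit(A[:,0],A[:,1],1),A[:,2].mean().round(4),"y at .59",np.polyval(np.polyfit(A[:,0],A[:,1],1),.59))
q=np.where(m[:,420])[0];print("lid x ends",W[q.min(),420],W[q.max(),420])
for r in (70,60,64,66,290,300): print(r,W[r,420])
T=pose();print(delta([.594,.076,.09]))
E
```

```text
bar [0.58971115 0.0734397  0.09531083] [0.54634245 0.06526765 0.08976975] [0.6381993  0.08196296 0.09840082] [0.05666641 0.04002288]
279 294
(300, 132) [0.535 0.084 0.096]
(300, 255) [0.653 0.088 0.096]
(288, 132) [0.535 0.073 0.096]
(288, 255) [0.653 0.076 0.096]
free [0.17957811 0.01543866] 0.0923 y at .59 0.12138974482900959
hinge [0.05681793 0.24088058] 0.0919 y at .59 0.2744031608184527
lid x ends [0.42995931 0.17633168 0.09334733] [0.68675093 0.21220679 0.09624042]
70 [0.4820764  0.18269338 0.09603507]
60 [0.47259259 0.18542759 0.0866534 ]
64 [0.47743159 0.18209581 0.09586545]
66 [0.47901993 0.18219115 0.09617251]
290 [0.58255836 0.11677276 0.27986569]
300 [0.58247872 0.11395224 0.28628402]
(array([0.02, 0.14, 5.31]), array([0., 0., 0.]))
```

Request:
jog_arm([
  [[0,0.1,0.9,0,0,-0.2],[0,0.1,1,0,0,0],[0,0,1,0,0,0],[0,0,1,0,0,0],[0,0,1,0,0,0]],
])

```text
clock: 2.23
position: [0.5928, 0.0841, 0.102]
tool_rot: [0.084, -3.14, -0.001]
wrist_force: [0.1, -0.9, 2.9]
finger_gap: 0.0384
grip_force: 1.5
```

Request:
jog_arm([
  [[0,0,0.35,0,0,0],[0,0,0,0,0,0],[0,0,0,0,0,0]],
])

```text
clock: 2.48
position: [0.5932, 0.0834, 0.0928]
tool_rot: [0.082, -3.139, -0.0]
wrist_force: [-0.0, -0.2, 0.5]
finger_gap: 0.0389
grip_force: 0.3
```

Request:
jog_arm([
  [[0,0,0,0,0,0],[0,0,0,0,0,0],[0,0,0,0,0,0],[0,0,0,0,0,0],[0,0,0,0,0,0]],
], jaw=0, newtons=25)

```text
clock: 2.9
position: [0.5949, 0.0737, 0.095]
tool_rot: [-0.071, 3.14, -0.015]
wrist_force: [-1.7, -16.8, 2.5]
finger_gap: 0.011
grip_force: 26.4
```

```bash
python3 - <<'E'
from h import *
s=ctrl.observe();print(s["clock"],s["position"],s["wrist_force"],s["finger_gap"],s["grip_force"]);T=pose();print(T[:3,:3].round(3))
# arc rows: tool y (world +y), tool z (down)
a=np.linspace(.015,1.80,25);r=.198
print(np.round(-r*np.diff(np.cos(a))/.03,2));print(np.round(-r*np.diff(np.sin(a))/.03,2))
E
```

```text
2.9 [0.59492488 0.0736863  0.09500016] [ -1.65240787 -16.80745829   2.54412289] 0.010959081418089097 26.40705406665802
[[-0.999 -0.045  0.001]
 [-0.045  0.999 -0.009]
 [-0.001 -0.01  -1.   ]]
[0.03 0.06 0.1  0.13 0.17 0.2  0.23 0.27 0.3  0.32 0.35 0.38 0.4  0.42
 0.44 0.45 0.46 0.47 0.48 0.49 0.49 0.49 0.49 0.48]
[-0.49 -0.49 -0.48 -0.47 -0.46 -0.45 -0.43 -0.41 -0.39 -0.37 -0.34 -0.32
 -0.29 -0.26 -0.23 -0.19 -0.16 -0.12 -0.09 -0.05 -0.02  0.02  0.06  0.09]
```

Request:
jog_arm([
  [[0,-0.25,-0.2,0,0,0],[0,0.03,-0.45,0,0,0],[0,0.06,-0.49,0,0,0],[0,0.1,-0.48,0,0,0],[0,0.13,-0.47,0,0,0]],
])

```text
clock: 3.32
position: [0.5942, 0.0842, 0.1584]
tool_rot: [-0.08, 3.139, -0.001]
wrist_force: [0.5, -1.8, -2.9]
finger_gap: 0.0109
grip_force: 25.0
```

Request:
jog_arm([
  [[0,0.17,-0.46,0,0,0],[0,0.2,-0.45,0,0,0],[0,0.23,-0.43,0,0,0],[0,0.27,-0.41,0,0,0],[0,0.3,-0.39,0,0,0]],
])

```text
clock: 3.73
position: [0.5922, 0.1193, 0.2225]
tool_rot: [-0.08, 3.138, -0.002]
wrist_force: [0.1, -4.6, 0.5]
finger_gap: 0.0109
grip_force: 24.4
```

```bash
python3 - <<'E'
from h import *
s=ctrl.observe();print(s["clock"],s["position"],s["wrist_force"],s["finger_gap"],s["grip_force"])
p=s["position"];print("r",np.hypot(p[1]-.2717,p[2]-.087),"a",np.arctan2(p[2]-.087,.2717-p[1]))
E
```

```text
3.7333 [0.59219483 0.1193214  0.2225212 ] [ 0.06096946 -4.55771791  0.48569997] 0.01089727713476408 24.397923946380615
r 0.20392457943804712 a 0.7269119164344444
```

Request:
jog_arm([
  [[0,0.32,-0.37,0,0,0],[0,0.35,-0.34,0,0,0],[0,0.38,-0.32,0,0,0],[0,0.4,-0.29,0,0,0],[0,0.42,-0.26,0,0,0]],
])

```text
clock: 4.15
position: [0.5891, 0.1749, 0.2701]
tool_rot: [-0.079, 3.139, -0.004]
wrist_force: [-0.7, -5.6, 5.3]
finger_gap: 0.0107
grip_force: 25.0
```

Request:
jog_arm([
  [[0,0.44,-0.23,0,0,0],[0,0.45,-0.19,0,0,0],[0,0.46,-0.16,0,0,0],[0,0.47,-0.12,0,0,0],[0,0.48,-0.09,0,0,0]],
])

```text
clock: 4.57
position: [0.5851, 0.2469, 0.2917]
tool_rot: [-0.082, 3.14, 0.001]
wrist_force: [0.7, -2.0, 5.3]
finger_gap: 0.0106
grip_force: 26.5
```

Request:
jog_arm([
  [[0,0.46,-0.05,0,0,0],[0,0.43,-0.02,0,0,0],[0,0.4,0.02,0,0,0],[0,0.3,0.05,0,0,0],[0,0.25,0.05,0,0,0]],
])

```text
clock: 4.98
position: [0.582, 0.3022, 0.2893]
tool_rot: [0.083, -3.14, -0.002]
wrist_force: [-2.4, 1.0, 7.1]
finger_gap: 0.0109
grip_force: 27.1
```

Request:
jog_arm([
  [[0,0.15,0.04,0,0,0],[0,0.1,0.02,0,0,0],[0,0,0,0,0,0]],
])

```text
clock: 5.23
position: [0.5816, 0.3097, 0.2878]
tool_rot: [-0.084, 3.14, 0.003]
wrist_force: [-1.3, 0.4, 5.3]
finger_gap: 0.0107
grip_force: 27.1
```

```bash
python3 - <<'E'
from h import *
s=ctrl.observe();print(s["clock"],s["position"],s["wrist_force"],s["finger_gap"],s["grip_force"],np.round(s["joint_pos"],2))
p=s["position"];print("a",np.arctan2(p[2]-.092,.2717-p[1]))
E
```

```text
5.2333 [0.58160312 0.30972554 0.28778565] [-1.31495772  0.35266608  5.31859008] 0.010714861757014782 27.094096541404724 [-0.29  0.47 -0.34  1.49  0.16  1.21  0.97]
a 1.7626283388063455
```

Request:
jog_arm([
  [[0,0.12,0.03,0,0,0],[0,0.12,0.03,0,0,0],[0,0.05,0,0,0,0],[0,0,0,0,0,0],[0,0,0,0,0,0]],
])

```text
clock: 5.65
position: [0.5812, 0.317, 0.2859]
tool_rot: [0.082, -3.14, -0.002]
wrist_force: [-3.2, 0.9, 5.1]
finger_gap: 0.0106
grip_force: 27.2
```

Request:
jog_arm([
  [[0,0,0,0,0,0],[0,0,0,0,0,0],[0,0,0,0,0,0],[0,0,0,0,0,0]],
], jaw=0.4)

```text
clock: 5.98
position: [0.5817, 0.3154, 0.285]
tool_rot: [0.08, -3.14, 0.001]
wrist_force: [0.7, -1.1, 0.2]
finger_gap: 0.034
grip_force: 0.0
```

Request:
jog_arm([
  [[0,0,-0.5,0,0,0],[0,0,-0.8,0,0,0],[0,0,-0.8,0,0,0],[0,0,-0.3,0,0,0],[0,-1,0,0,0,0]],
])

```text
clock: 6.4
position: [0.5818, 0.2938, 0.3605]
tool_rot: [-0.095, 3.137, 0.012]
wrist_force: [-1.0, 0.9, 0.6]
finger_gap: 0.034
grip_force: 0.0
```

Request:
jog_arm([
  [[0.8,-1,0,0,0,0],[0.8,-1,0,0,0,0],[0.8,-1,0,0,0,0],[0.8,-1,0,0,0,0],[0,-1,0,0,0,0]],
])

```text
clock: 6.82
position: [0.4907, 0.1304, 0.3571]
tool_rot: [0.084, -3.138, 0.001]
wrist_force: [0.3, 0.3, 1.1]
finger_gap: 0.034
grip_force: 0.0
```

```bash
python3 - <<'E'
from h import *
s=ctrl.observe();T=pose(s);print(s["clock"],T[:3,3],T[:3,:3].round(3))
c=ctrl.capture("wrist");c["T"]=T;pickle.dump(c,open("w2.pkl","wb"))
t=ctrl.capture("top");pickle.dump(t,open("top1.pkl","wb"))
o=np.zeros((420,800,3),np.uint8);o[:,:560]=c["color"];o[:400,560:]=cv2.resize(t["color"][140:300,160:256],(240,400));cv2.imwrite("pics/w2.png",o)
E
```

```text
6.8167 [0.4907434  0.13035781 0.35706054] [[-0.999 -0.053 -0.003]
 [-0.053  0.999 -0.001]
 [ 0.003 -0.001 -1.   ]]
```

View pics/w2.png

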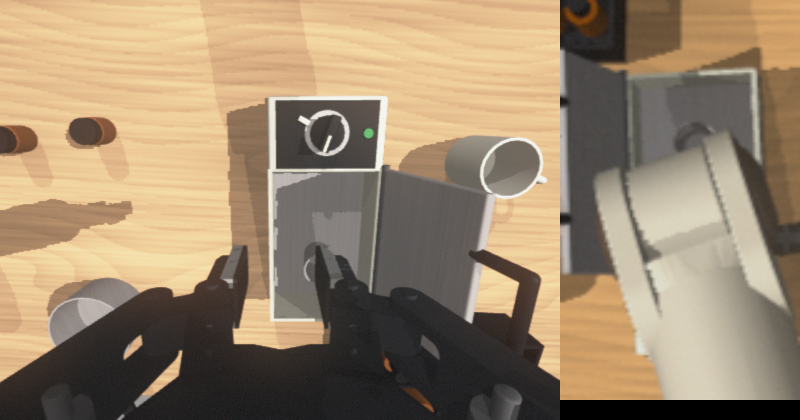

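```bash
python3 - <<'E'
from h import *
t=load("top1");W=cloud(t);x,y,z=W[...,0],W[...,1],W[...,2]
np.set_printoptions(linewidth=200,precision=3,suppress=True)
print((z[180:212:2,196:232:2]*1000).round())
q=(z>.06)&(z<.10)&(abs(x-.63)<.06)&(abs(y-.18)<.05);v,u=np.where(q)
q[:, :]=q
c=load("w2");V=cloud(c,c["T"]);
print((V[235:300:4,296:324:2,2]*1000).round())
for p in [(305,270),(312,255),(318,250),(308,285),(270,97),(387,97),(379,170),(269,170),(272,319)]: print(p,V[p[1],p[0]])
E
```

```text
[[ 16.  16.  16.  23.  18.  21.  16.  15.  19.  13.  18.  14.  17.  18.  19.  11.  11.  20.]
 [ 20.  14.  17.  14.  20.  17.  20.  20.  16.  15.  17.  15.  16.  17.  15.  16.  17.  16.]
 [ 13.  14.  20.  18.  13.  11.  16.  23.  17.  23.  15.  14.  14.  11.  14.  17.  18.  14.]
 [ 15.  23.  15.   8.  14.  15.  12.  13.  14.  18.  18.  13.  13.   9.  16.  21.  15.  15.]
 [ 20.  15.  16.  16.  15.  13.  20.  18.  76.  82.  71.  18.  13.  18.  20.  18.  14.  11.]
 [ 18.  18.  11.  15.  20.  12.  73.  75.  60.  60.  56.  75.  18.  17.  17.  13.  21.  11.]
 [ 18.  20.  20.  14.  14.  78.  67.  59.  45.  30.  30.  40.  71.  13.  13. 713. 712.  15.]
 [ 16.  14.  19.  19.  10.  80.  61.  39.  23.  24.  19.  21. 713. 715. 720. 723. 723.  15.]
 [ 18.  14.  13.  20.  14.  81.  53.  29.  19.  24.  16. 720. 722. 724. 725. 729. 728. 715.]
 [ 16.  13.  23.  17.  12.  73.  42.  23.  24.  12. 711. 710. 730. 729. 731. 732. 730. 722.]
 [  9.  17.   3.  15.  17.  78.  58. 712. 717. 720. 722. 721. 731. 732. 733. 736. 734. 734.]
 [ 11.  21.  18.  12. 710. 716. 720. 719. 724. 725. 727. 728. 733. 736. 735. 
[... 1207 characters left out ...]
.  16.  15.  16.  79.  76.  71.  68. 346. 353. 360. 366.]
 [ 15.  16.  16.  17.  16.  16.  16.  17.  77.  77. 346. 354. 361. 366.]
 [ 16.  17.  16.  16.  15.  15.  16.  16.  17.  15. 346. 354. 360. 368.]
 [ 15.  16.  15.  17.  15.  15.  16.  17.  16.  16.  16. 354. 361. 367.]
 [ 21.  22.  20.  21.  22.  22.  22.  22.  21.  20.  20. 356. 361. 368.]
 [ 34.  33.  34.  34.  34.  34.  36.  34.  32.  34.  34.  34. 362. 368.]]
(305, 270) [0.626 0.172 0.077]
(312, 255) [0.603 0.181 0.073]
(318, 250) [0.479 0.147 0.349]
(308, 285) [0.685 0.187 0.016]
(270, 97) [0.391 0.111 0.084]
(387, 97) [0.383 0.255 0.084]
(379, 170) [0.473 0.257 0.086]
(269, 170) [0.481 0.114 0.085]
(272, 319) [0.705 0.128 0.086]
```

```bash
python3 - <<'E'
from h import *
from scipy.optimize import least_squares
t=load("top1");W=cloud(t);c=load("w2");V=cloud(c,c["T"])
def rim(W):
    x,y,z=W[...,0],W[...,1],W[...,2]
    q=(z>.068)&(z<.084)&(abs(x-.635)<.05)&(abs(y-.19)<.04);return W[q]
A=rim(W);B=rim(V)
for n,P in(("top",A),("wr",B),("both",np.r_[A,B])):
    r=least_squares(lambda p:np.hypot(P[:,0]-p[0],P[:,1]-p[1])-p[2],[.635,.19,.026],loss="soft_l1",f_scale=.002);print(n,len(P),r.x.round(4),P[:,2].max())
    r=least_squares(lambda p:np.hypot(P[:,0]-p[0],P[:,1]-p[1])-.025,[.635,.19],loss="soft_l1",f_scale=.002);print(r.x.round(4))
# dial & index in wrist
col=cv2.resize(c["color"][90:175,265:392],None,fx=6,fy=6,interpolation=cv2.INTER_CUBIC);cv2.imwrite("pics/d.png",col)
E
```

```text
top 43 [0.6205 0.1974 0.0236] 0.0838510308134278
[0.6189 0.1966]
wr 129 [0.6228 0.1954 0.0239] 0.07958793241269119
[0.6227 0.1969]
both 172 [0.6222 0.1959 0.024 ] 0.0838510308134278
[0.6219 0.1968]
```

View pics/d.png

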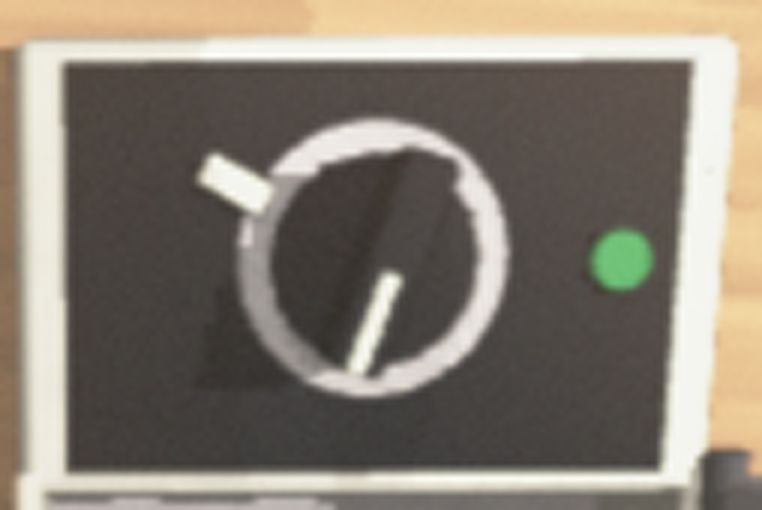

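Request:
jog_arm([
  [[-0.9,0.4,0.5,0,0,0],[-0.9,0.4,0.5,0,0,0],[-0.9,0.4,0.5,0,0,0],[-0.9,0.4,0.5,0,0,0],[-0.9,0.4,0.5,0,0,0]],
], jaw=0.88)

```text
clock: 7.33
position: [0.628, 0.199, 0.2811]
tool_rot: [0.08, -3.14, -0.0]
wrist_force: [-0.0, -0.1, -0.7]
finger_gap: 0.0752
grip_force: 0.0
```

Request:
jog_arm([
  [[0,0,1,0,0,0],[0,0,1,0,0,0],[0,0,1,0,0,0],[0,0,1,0,0,0],[0,0,0,0,0,0]],
])

```text
clock: 7.75
position: [0.6222, 0.1969, 0.1548]
tool_rot: [0.081, -3.129, 0.005]
wrist_force: [-1.4, -0.9, -1.1]
finger_gap: 0.0752
grip_force: 0.0
```

```bash
python3 - <<'E'
from h import *
s=ctrl.observe();T=pose(s);print(s["clock"],T[:3,3],T[:3,:3].round(3),s["finger_gap"]);print(delta([.622,.197,.06]))
from scipy.optimize import least_squares
c=ctrl.capture("wrist");c["T"]=T;V=cloud(c,T);x,y,z=V[...,0],V[...,1],V[...,2]
q=(z>.068)&(z<.084)&(abs(x-.622)<.035)&(abs(y-.197)<.035);P=V[q]
r=least_squares(lambda p:np.hypot(P[:,0]-p[0],P[:,1]-p[1])-p[2],[.622,.197,.026],loss="soft_l1",f_scale=.002);print(len(P),r.x.round(4))
cv2.imwrite("pics/w3.png",c["color"])
E
```

```text
7.75 [0.6221983  0.19689058 0.15478048] [[-0.999 -0.052 -0.012]
 [-0.052  0.999 -0.004]
 [ 0.012 -0.003 -1.   ]] 0.0751746046094645
(array([-0.03,  0.01,  3.16]), array([0., 0., 0.]))
1387 [0.6229 0.1957 0.0237]
```

View pics/w3.png

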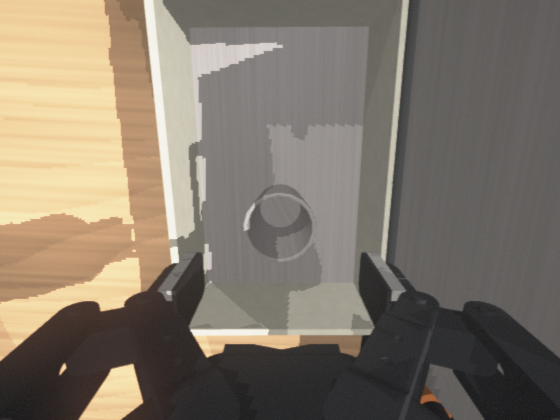

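Request:
jog_arm([
  [[0,0,1,0,0,0],[0,0,1,0,0,0],[0,0,0.8,0,0,0],[0,0,0.2,0,0,0],[0,0,0,0,0,0]],
])

```text
clock: 8.22
position: [0.6264, 0.1982, 0.0723]
tool_rot: [0.081, -3.139, 0.001]
wrist_force: [-0.2, -0.6, 1.2]
finger_gap: 0.075
grip_force: 0.0
```

Request:
jog_arm([
  [[0,0,0,0,0,0],[0,0,0,0,0,0],[0,0,0,0,0,0],[0,0,0,0,0,0],[0,0,0,0,0,0]],
], jaw=0.3, newtons=35)

```text
clock: 8.63
position: [0.629, 0.1987, 0.0758]
tool_rot: [-0.08, 3.136, 0.002]
wrist_force: [-0.8, -0.7, 6.9]
finger_gap: 0.0497
grip_force: 36.1
```

Request:
jog_arm([
  [[0,0,-0.4,0,0,0],[0,0,-1,0,0,0],[0,0,-1,0,0,0],[0,0,-1,0,0,0],[0,0,-1,0,0,0]],
])

```text
clock: 9.05
position: [0.6265, 0.1984, 0.2073]
tool_rot: [-0.081, 3.14, 0.001]
wrist_force: [0.5, 0.1, -0.9]
finger_gap: 0.05
grip_force: 36.8
```

```bash
python3 - <<'E'
from h import *
def ray(c,p,z):
    d=c["R"].T@np.linalg.inv(c["camera_matrix"])@[p[0],p[1],1];o=-c["R"].T@c["t"];return (o+d*(z-o[2])/d[2]).round(4)
t=load("top0");s=load("scene0")
print([ray(t,p,.004) for p in[(413.5,246),(388,229),(430,221),(439,263),(397,271)]]);print([ray(s,p,.004) for p in [(125,323),(118,297),(167,318),(133,350),(83,327)]])
st=ctrl.observe();print(st["position"],st["finger_gap"],st["grip_force"],st["wrist_force"],pose()[:3,:3].round(3),delta([.483,-.39,.2]))
print(st["joint_pos"].round(2))
# dial from w2: tab and line pixels
c=load("w2");K=c["camera_matrix"];M=c["T"]@c["hand_eye"]
def rw(p,z):
    d=M[:3,:3]@np.linalg.inv(K)@[p[0],p[1],1];o=M[:3,3];return o+d*(z-o[2])/d[2]
f=lambda a,b:(265+a/6,90+b/6)
ring=rw(f(373,257),.086);tab=rw(f(237,183),.086);tip=rw(f(355,372),.119);inn=rw(f(393,280),.119)
print("ring",ring,"tab",tab,"tip",tip,"inn",inn)
an=lambda a,b:np.arctan2(b[1]-a[1],b[0]-a[0])
print("tab dir",an(ring,tab),"line dir",an(inn,tip))
E
```

```text
[array([ 0.4832, -0.3975,  0.004 ]), array([ 0.534 , -0.3216,  0.004 ]), array([ 0.5589, -0.4493,  0.004 ]), array([ 0.4328, -0.4729,  0.004 ]), array([ 0.4083, -0.3463,  0.004 ])]
[array([ 0.4928, -0.3998,  0.004 ]), array([ 0.4195, -0.3585,  0.004 ]), array([ 0.5574, -0.3413,  0.004 ]), array([ 0.561 , -0.4366,  0.004 ]), array([ 0.4271, -0.4555,  0.004 ])]
[0.62648841 0.19835858 0.2073206 ] 0.04996215652083797 36.78424663085025 [ 0.46839416  0.10245342 -0.9413612 ] [[-0.999 -0.052  0.   ]
 [-0.052  0.999  0.   ]
 [-0.001  0.    -1.   ]] (array([  5.79, -19.34,   0.23]), array([0., 0., 0.]))
[-0.15  0.54 -0.28  1.58  0.16  1.05  1.15]
ring [0.42971846 0.18529411 0.086     ] tab [0.41629687 0.15555435 0.086     ] tip [0.45120289 0.17894119 0.119     ] inn [0.4332695  0.18469718 0.119     ]
tab dir -1.9947318031830388 line dir -0.31057806100835167
```

Request:
jog_arm([
  [[0.2,-0.5,0,0,0,0],[0.3,-1,0,0,0,0],[0.3,-1,0,0,0,0],[0.3,-1,0,0,0,0],[0.3,-1,0,0,0,0]],
])

```text
clock: 9.47
position: [0.5913, 0.0602, 0.2061]
tool_rot: [-0.082, 3.139, 0.0]
wrist_force: [0.3, -0.0, -1.9]
finger_gap: 0.0502
grip_force: 36.8
```

Request:
jog_arm([
  [[0.3,-1,0,0,0,0],[0.3,-1,0,0,0,0],[0.3,-1,0,0,0,0],[0.3,-1,0,0,0,0],[0.3,-1,0,0,0,0]],
])

```text
clock: 9.88
position: [0.5541, -0.0921, 0.2061]
tool_rot: [-0.081, 3.139, -0.0]
wrist_force: [0.8, -0.4, -0.8]
finger_gap: 0.0499
grip_force: 36.8
```

Request:
jog_arm([
  [[0.3,-1,0,0,0,0],[0.3,-1,0,0,0,0],[0.3,-1,0,0,0,0],[0.3,-1,0,0,0,0],[0.3,-1,0,0,0,0]],
])

```text
clock: 10.3
position: [0.517, -0.2442, 0.2061]
tool_rot: [-0.082, 3.139, -0.001]
wrist_force: [0.0, -0.5, -1.7]
finger_gap: 0.0497
grip_force: 36.8
```

```bash
python3 - <<'E'
from h import *
st=ctrl.observe();T=pose(st);print(st["position"],st["finger_gap"],st["grip_force"],T[:3,:3].round(3),delta([.485,-.397,.15]),st["joint_pos"].round(2))
c=ctrl.capture("wrist");cv2.imwrite("pics/w4.png",c["color"]);c["T"]=T;pickle.dump(c,open("w4.pkl","wb"))
E
```

```text
[ 0.5169639  -0.24420803  0.20613463] 0.04971425043289167 36.783463562023826 [[-0.999 -0.052  0.001]
 [-0.052  0.999 -0.   ]
 [-0.001 -0.    -1.   ]] (array([ 1.33, -5.03,  1.87]), array([0., 0., 0.])) [ 0.53  0.38 -0.16  1.8   0.07  0.96  1.95]
```

View pics/w4.png

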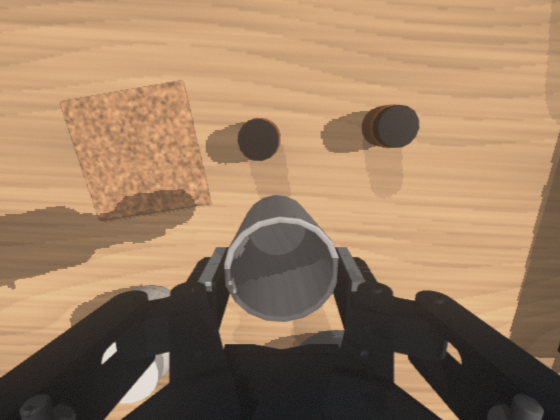

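```bash
cat >> h.py <<'E'
def rw(c,p,z):
    M=c["T"]@c["hand_eye"];d=M[:3,:3]@np.linalg.inv(c["camera_matrix"])@[p[0],p[1],1];o=M[:3,3];return (o+d*(z-o[2])/d[2]).round(4)
def jars(c):
    V=cloud(c,c["T"]);z=V[...,2];g=c["color"].max(-1);v=np.arange(z.shape[0])[:,None]
    m=((z>.045)&(z<.062)&(g<90)).astype(np.uint8)
    n,l,st,ce=cv2.connectedComponentsWithStats(m);o=[]
    for i in range(1,n):
        if st[i,4]>150:
            P=V[l==i];o.append((ce[i].round(),np.r_[cv2.minEnclosingCircle((P[:,:2]).astype(np.float32))[0]].round(4),np.median(P[:,2]).round(4),st[i,4]))
    return o
E
python3 - <<'E'
from h import *
c=load("w4");m=rw(c,(140.4,156.4),.004);print("mat",m);print(*jars(c),sep="\n")
V=cloud(c,c["T"]);q=V[215:330,225:340];q=q[(q[...,2]>.195)&(q[...,2]<.225)];print("cup rim pts",len(q),q.mean(0) if len(q) else "",cv2.minEnclosingCircle((q[:,:2]*1000).astype(np.float32)))
b=V[215:250,255:300].reshape(-1,3);print(np.nanpercentile(b[:,2],[1,5,50]))
print(delta([m[0],m[1],.14]))
E
```

```text
mat [ 0.4903 -0.3958  0.004 ]
(array([396., 126.]), array([ 0.4459, -0.1457]), np.float64(0.0545), np.int32(1399))
(array([258., 139.]), array([ 0.464 , -0.2677]), np.float64(0.0546), np.int32(1283))
cup rim pts 4808 [ 0.51638696 -0.24372338  0.20515919] ((514.3980712890625, -243.86415100097656), 28.499343872070312)
[0.14906469 0.14959213 0.15106668]
(array([ 1.  , -4.71,  2.23]), array([0., 0., 0.]))
```

Request:
jog_arm([
  [[0.2,-0.95,0,0,0,0],[0.2,-0.95,0,0,0,0],[0.2,-0.95,0.3,0,0,0],[0.2,-0.95,0.6,0,0,0],[0.1,-0.9,0.6,0,0,0]],
])

```text
clock: 10.77
position: [0.4977, -0.3873, 0.1614]
tool_rot: [-0.08, 3.138, -0.003]
wrist_force: [0.7, -0.5, -1.4]
finger_gap: 0.0497
grip_force: 36.9
```

Request:
jog_arm([
  [[0,0,0.8,0,0,0],[0,0,0.8,0,0,0],[0,0,0.8,0,0,0],[0,0,0.3,0,0,0],[0,0,0,0,0,0]],
])

```text
clock: 11.18
position: [0.4962, -0.3837, 0.0768]
tool_rot: [0.081, -3.137, -0.005]
wrist_force: [0.4, 0.8, -0.6]
finger_gap: 0.0498
grip_force: 36.9
```

Request:
jog_arm([
  [[0.1,-0.4,0,0,0,0],[0,0,0.2,0,0,0],[0,0,0.1,0,0,0],[0,0,0.1,0,0,0],[0,0,0,0,0,0]],
])

```text
clock: 11.6
position: [0.4953, -0.3972, 0.0667]
tool_rot: [-0.081, 3.14, 0.0]
wrist_force: [0.3, -0.3, -1.6]
finger_gap: 0.0496
grip_force: 36.9
```

Request:
jog_arm([
  [[0,0,0.05,0,0,0],[0,0,0,0,0,0]],
])

```text
clock: 11.77
position: [0.4954, -0.3971, 0.0652]
tool_rot: [-0.081, 3.141, 0.0]
wrist_force: [0.7, -0.1, -2.2]
finger_gap: 0.0496
grip_force: 36.9
```

Request:
jog_arm([
  [[0,0,0.05,0,0,0],[0,0,0.05,0,0,0],[0,0,0,0,0,0]],
])

```text
clock: 12.02
position: [0.4963, -0.3973, 0.0647]
tool_rot: [-0.082, 3.139, -0.001]
wrist_force: [-3.3, 2.9, 14.6]
finger_gap: 0.0499
grip_force: 37.4
```

Request:
jog_arm([
  [[0,0,0.04,0,0,0],[0,0,0,0,0,0]],
])

```text
clock: 12.18
position: [0.4967, -0.3978, 0.0643]
tool_rot: [-0.081, 3.138, -0.002]
wrist_force: [-3.3, 2.6, 17.2]
finger_gap: 0.0497
grip_force: 36.2
```

Request:
jog_arm([
  [[0,0,-0.08,0,0,0],[0,0,0,0,0,0],[0,0,0,0,0,0],[0,0,0,0,0,0]],
], jaw=0.9)

```text
clock: 12.52
position: [0.4952, -0.3973, 0.0631]
tool_rot: [0.081, -3.14, -0.0]
wrist_force: [0.0, -0.1, -0.2]
finger_gap: 0.0769
grip_force: 0.0
```

Request:
jog_arm([
  [[0,0,-0.5,0,0,0],[0,0,-1,0,0,0],[0,0,-1,0,0,0],[0,0,-1,0,0,0],[0,1,-1,0,0,0]],
])

```text
clock: 12.93
position: [0.4921, -0.3742, 0.1989]
tool_rot: [0.069, -3.141, 0.007]
wrist_force: [0.6, -2.4, 1.0]
finger_gap: 0.0768
grip_force: 0.0
```

Request:
jog_arm([
  [[0.25,1,0,0,0,0],[0.25,1,0,0,0,0],[0.25,0.9,0,0,0,0],[0,0,0,0,0,0]],
], jaw=0.75)

```text
clock: 13.27
position: [0.4655, -0.2757, 0.1973]
tool_rot: [0.09, -3.138, -0.006]
wrist_force: [-0.3, 0.6, -0.3]
finger_gap: 0.0641
grip_force: 0.0
```

```bash
python3 - <<'E'
from h import *
s=ctrl.observe();T=pose(s);print(s["clock"],T[:3,3],T[:3,:3].round(3),s["finger_gap"],s["joint_pos"].round(2))
c=ctrl.capture("wrist");c["T"]=T;pickle.dump(c,open("w5.pkl","wb"));cv2.imwrite("pics/w5.png",c["color"]);print(*jars(c),sep="\n");print(delta([.463,-.267,.1]))
t=ctrl.capture("top");W=cloud(t);x,y,z=W[...,0],W[...,1],W[...,2];q=(z>.055)&(z<.085)&(np.hypot(x-.489,y+.396)<.06);print("cup",q.sum(),cv2.minEnclosingCircle((W[q][:,:2]*1000).astype(np.float32)),np.percentile(z[q],95))
E
```

```text
13.2667 [ 0.46553311 -0.27570402  0.19731553] [[-0.998 -0.057 -0.003]
 [-0.057  0.998  0.004]
 [ 0.002  0.004 -1.   ]] 0.06413715502022485 [ 0.61  0.34 -0.15  1.88  0.06  0.93  2.06]
(array([424., 187.]), array([ 0.4457, -0.1458]), np.float64(0.0545), np.int32(1348))
(array([289., 199.]), array([ 0.4634, -0.268 ]), np.float64(0.0546), np.int32(1227))
(array([125., 230.]), array([ 0.4989, -0.4157]), np.float64(0.0547), np.int32(303))
(array([0.09, 0.39, 3.26]), array([0., 0., 0.]))Traceback (most recent call last):
  File "<stdin>", line 4, in <module>
    return _quantile_unchecked(
        a, q, axis, out, overwrite_input, method, keepdims, weights)
    return _ureduce(a,
                    func=_quantile_ureduce_func,
    ...<5 lines>...
                    overwrite_input=overwrite_input,
                    method=method)
    r = func(a, **kwargs)
    result = _quantile(arr,
                       quantiles=q,
    ...<2 lines>...
                       out=out,
                       weights=wgt)
    slices_having_nans = np.isnan(arr[-1, ...])
                                  ~~~^^^^^^^^^
IndexError: index -1 is out of bounds for axis 0 with size 0
```

View pics/w5.png

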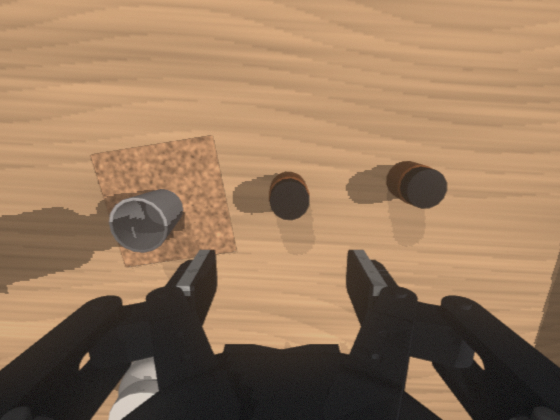

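Request:
jog_arm([
  [[0.05,0.26,0.8,0,0,0],[0,0,1,0,0,0],[0,0,1,0,0,0],[0,0,1,0,0,0],[0,0,0.9,0,0,0]],
])

```text
clock: 13.78
position: [0.4647, -0.2762, 0.0549]
tool_rot: [0.078, -3.14, 0.001]
wrist_force: [-0.8, -0.6, 0.7]
finger_gap: 0.0641
grip_force: 0.0
```

Request:
jog_arm([
  [[0,0,0.4,0,0,0],[0,0,0,0,0,0],[0,0,0,0,0,0]],
])

```text
clock: 14.03
position: [0.4649, -0.2752, 0.0445]
tool_rot: [0.08, -3.14, -0.0]
wrist_force: [0.6, -0.4, 1.1]
finger_gap: 0.0641
grip_force: 0.0
```

```bash
python3 - <<'E'
from h import *
s=ctrl.observe();print(s["position"],pose()[:3,:3].round(3),s["wrist_force"],delta([.4635,-.268,.036]))
c=load("w5");a=rw(c,(140,224),.066);print("cup rim",a,"mat",rw(c,(165,198),.004))
E
```

```text
[ 0.46485727 -0.27524355  0.04452707] [[-0.999 -0.051 -0.001]
 [-0.051  0.999  0.   ]
 [ 0.001  0.    -1.   ]] [ 0.6269019  -0.41732923  1.07777943] (array([0.03, 0.24, 0.28]), array([0., 0., 0.]))
cup rim [ 0.4895 -0.3988  0.066 ] mat [ 0.4807 -0.399   0.004 ]
```

Request:
jog_arm([
  [[0,0.25,0.25,0,0,0],[0,0,0,0,0,0]],
])

```text
clock: 14.2
position: [0.4653, -0.266, 0.0378]
tool_rot: [-0.082, 3.139, 0.0]
wrist_force: [-0.1, 0.5, -1.2]
finger_gap: 0.0643
grip_force: 0.0
```

Request:
jog_arm([
  [[0,0,0,0,0,0],[0,0,0,0,0,0],[0,0,0,0,0,0],[0,0,0,0,0,0],[0,0,0,0,0,0]],
], jaw=0.2, newtons=35)

```text
clock: 14.62
position: [0.4653, -0.2672, 0.0386]
tool_rot: [-0.081, 3.139, -0.001]
wrist_force: [-1.8, 1.8, 6.6]
finger_gap: 0.0386
grip_force: 34.9
```

Request:
jog_arm([
  [[0,0,-0.4,0,0,0],[0,0,-1,0,0,0],[0,0,-1,0,0,0],[0,0,-1,0,0,0],[0,0,-1,0,0,0]],
])

```text
clock: 15.03
position: [0.4642, -0.267, 0.1716]
tool_rot: [-0.081, 3.14, -0.0]
wrist_force: [0.1, 0.4, -1.2]
finger_gap: 0.0386
grip_force: 35.5
```

```bash
python3 - <<'E'
from h import *
s=ctrl.observe();print(s["position"],s["finger_gap"],s["grip_force"])
y=.052;R=np.array([[np.cos(y),-np.sin(y)],[np.sin(y),np.cos(y)]]);C=np.array([.589,.1955])
for l in(.045,-.04):
    p=C+R@[l,0];print(l,p,delta([*p,.19]))
E
```

```text
[ 0.46417155 -0.2669998   0.17155403] 0.03860816725445222 35.536043643951416
0.045 [0.63393917 0.19783895] (array([-6.45, 15.18, -0.62]), array([0., 0., 0.]))
-0.04 [0.54905407 0.19342094] (array([-3.61, 15.18, -0.62]), array([0., 0., 0.]))
```

Request:
jog_arm([
  [[-0.2,0.5,0,0,0,0],[-0.42,0.98,0,0,0,0],[-0.42,0.98,0,0,0,0],[-0.42,0.98,0,0,0,0],[-0.42,0.98,0,0,0,0]],
])

```text
clock: 15.45
position: [0.5142, -0.1307, 0.1705]
tool_rot: [-0.079, 3.14, -0.001]
wrist_force: [-0.2, 0.4, -0.8]
finger_gap: 0.0385
grip_force: 35.6
```

Request:
jog_arm([
  [[-0.42,0.98,0,0,0,0],[-0.42,0.98,0,0,0,0],[-0.42,0.98,0,0,0,0],[-0.42,0.98,0,0,0,0],[-0.42,0.98,0,0,0,0]],
])

```text
clock: 15.87
position: [0.5697, 0.0196, 0.1704]
tool_rot: [-0.08, 3.14, -0.001]
wrist_force: [0.2, -0.2, -1.1]
finger_gap: 0.0387
grip_force: 35.6
```

Request:
jog_arm([
  [[-0.42,0.98,0,0,0,0],[-0.42,0.98,0,0,0,0],[-0.42,0.98,0,0,0,0],[-0.42,0.98,0,0,0,0],[-0.42,0.7,0,0,0,0]],
])

```text
clock: 16.28
position: [0.625, 0.1636, 0.1704]
tool_rot: [-0.085, 3.14, 0.002]
wrist_force: [0.7, 0.1, -1.2]
finger_gap: 0.0386
grip_force: 35.6
```

Request:
jog_arm([
  [[0,0,0,0,0,0]],
])

```text
clock: 16.37
position: [0.626, 0.1677, 0.1707]
tool_rot: [-0.092, 3.138, 0.008]
wrist_force: [0.7, 1.4, -1.0]
finger_gap: 0.0384
grip_force: 35.6
```

```bash
python3 - <<'E'
from h import *
s=ctrl.observe();print(s["position"],s["finger_gap"],s["grip_force"],delta([.634,.198,.056]))
E
```

```text
[0.62599136 0.16771217 0.1706818 ] 0.038398422963599396 35.593085289001465 (array([-0.31,  0.97,  3.83]), array([0., 0., 0.]))
```

Request:
jog_arm([
  [[-0.3,0.95,0,0,0,0],[0,0,0.9,0,0,0],[0,0,1,0,0,0],[0,0,1,0,0,0],[0,0,0.5,0,0,0]],
])

```text
clock: 16.78
position: [0.6304, 0.1874, 0.0643]
tool_rot: [0.08, -3.136, 0.003]
wrist_force: [-0.6, -0.8, -1.3]
finger_gap: 0.0385
grip_force: 35.7
```

Request:
jog_arm([
  [[0,0,0,0,0,0],[0,0,0,0,0,0]],
])

```text
clock: 16.95
position: [0.6323, 0.1883, 0.0674]
tool_rot: [0.08, -3.139, 0.001]
wrist_force: [0.5, -0.9, -1.2]
finger_gap: 0.0386
grip_force: 35.7
```

Request:
jog_arm([
  [[0,0.15,0.3,0,0,0],[0,0,0.05,0,0,0],[0,0,0,0,0,0]],
])

```text
clock: 17.2
position: [0.6328, 0.1943, 0.0578]
tool_rot: [-0.082, 3.139, 0.001]
wrist_force: [0.8, -0.4, -0.7]
finger_gap: 0.0384
grip_force: 35.7
```

Request:
jog_arm([
  [[0,0,0.05,0,0,0],[0,0,0.05,0,0,0],[0,0,0,0,0,0]],
])

```text
clock: 17.45
position: [0.6325, 0.1933, 0.0541]
tool_rot: [-0.081, 3.14, -0.0]
wrist_force: [-0.6, 0.2, -1.2]
finger_gap: 0.0382
grip_force: 35.7
```

Request:
jog_arm([
  [[0,0,0.03,0,0,0],[0,0,0,0,0,0]],
])

```text
clock: 17.62
position: [0.6326, 0.1934, 0.0537]
tool_rot: [-0.081, 3.14, -0.0]
wrist_force: [-2.4, -0.2, 4.2]
finger_gap: 0.0386
grip_force: 36.2
```

Request:
jog_arm([
  [[0,0,0,0,0,0],[0,0,0,0,0,0],[0,0,0,0,0,0]],
], jaw=0.72)

```text
clock: 17.87
position: [0.6326, 0.1935, 0.053]
tool_rot: [-0.081, 3.14, 0.0]
wrist_force: [-0.9, -0.4, -0.1]
finger_gap: 0.0617
grip_force: 0.0
```

Request:
jog_arm([
  [[0,0,-0.5,0,0,0],[0,0,-1,0,0,0],[0,0,-1,0,0,0],[0,0,-1,0,0,0],[0,0,-1,0,0,0]],
])

```text
clock: 18.28
position: [0.6324, 0.1936, 0.1905]
tool_rot: [-0.081, 3.14, 0.001]
wrist_force: [0.7, 0.8, -0.8]
finger_gap: 0.0615
grip_force: 0.0
```

Request:
jog_arm([
  [[0.6,-0.95,-0.2,0,0,0],[0.62,-1,0,0,0,0],[0.62,-1,0,0,0,0],[0.62,-1,0,0,0,0],[0.62,-1,0,0,0,0]],
])

```text
clock: 18.7
position: [0.5471, 0.0392, 0.1953]
tool_rot: [-0.081, 3.139, -0.0]
wrist_force: [0.9, -0.2, 0.6]
finger_gap: 0.0616
grip_force: 0.0
```

Request:
jog_arm([
  [[0.62,-1,0,0,0,0],[0.62,-1,0,0,0,0],[0.62,-1,0,0,0,0],[0.62,-1,0,0,0,0],[0.62,-1,0,0,0,0]],
])

```text
clock: 19.12
position: [0.4619, -0.1155, 0.1952]
tool_rot: [-0.081, 3.139, -0.001]
wrist_force: [0.5, -0.5, 0.3]
finger_gap: 0.0614
grip_force: 0.0
```

Request:
jog_arm([
  [[0.6,-1,0,0,0,0],[0,0,0,0,0,0]],
])

```text
clock: 19.28
position: [0.4426, -0.1519, 0.1949]
tool_rot: [0.066, -3.14, 0.005]
wrist_force: [0.1, -0.3, -0.5]
finger_gap: 0.0616
grip_force: 0.0
```

```bash
python3 - <<'E'
from h import *
s=ctrl.observe();T=pose(s);print(s["clock"],T[:3,3],s["finger_gap"])
c=ctrl.capture("wrist");c["T"]=T;pickle.dump(c,open("w6.pkl","wb"));cv2.imwrite("pics/w6.png",c["color"]);J=jars(c);print(*J,sep="\n");print([delta([*j[1],.037]) for j in J])
E
```

```text
19.2833 [ 0.4425878  -0.1519418   0.19486069] 0.061604155559476785
(array([289., 205.]), array([ 0.4451, -0.1449]), np.float64(0.0546), np.int32(1237))
(array([ 37., 237.]), array([ 0.4901, -0.3854]), np.float64(0.0536), np.int32(520))
(array([547., 299.]), array([0.5227, 0.115 ]), np.float64(0.0524), np.int32(1628))
(array([ 10., 257.]), array([ 0.503 , -0.4072]), np.float64(0.0519), np.int32(374))
[(array([-0.02,  0.14,  5.27]), array([0., 0., 0.])), (array([-1.17, -7.93,  5.28]), array([0., 0., 0.])), (array([-2.99,  8.68,  5.25]), array([0., 0., 0.])), (array([-1.56, -8.68,  5.28]), array([0., 0., 0.]))]
```

Request:
jog_arm([
  [[0,0.2,0.8,0,0,0],[0,0,1,0,0,0],[0,0,1,0,0,0],[0,0,1,0,0,0],[0,0,0.9,0,0,0]],
])

```text
clock: 19.75
position: [0.447, -0.1378, 0.0523]
tool_rot: [-0.083, 3.139, 0.001]
wrist_force: [0.7, -0.5, -0.3]
finger_gap: 0.0615
grip_force: 0.0
```

Request:
jog_arm([
  [[0,0.05,0.4,0,0,0],[0,0,0,0,0,0],[0,0,0,0,0,0]],
])

```text
clock: 20.0
position: [0.4463, -0.1364, 0.041]
tool_rot: [0.084, -3.14, -0.001]
wrist_force: [0.1, -0.1, 1.2]
finger_gap: 0.0615
grip_force: 0.0
```

Request:
jog_arm([
  [[0,-0.28,0.1,0,0,0],[0,0,0,0,0,0]],
])

```text
clock: 20.17
position: [0.4477, -0.1477, 0.0391]
tool_rot: [-0.08, 3.138, -0.003]
wrist_force: [0.8, -0.1, -0.1]
finger_gap: 0.0613
grip_force: 0.0
```

Request:
jog_arm([
  [[0,0,0,0,0,0],[0,0,0,0,0,0],[0,0,0,0,0,0],[0,0,0,0,0,0],[0,0,0,0,0,0]],
], jaw=0.2, newtons=35)

```text
clock: 20.58
position: [0.447, -0.1465, 0.0391]
tool_rot: [-0.08, 3.139, -0.001]
wrist_force: [-1.0, -0.4, 5.7]
finger_gap: 0.0387
grip_force: 34.5
```

Request:
jog_arm([
  [[0,0,-0.4,0,0,0],[0,0,-1,0,0,0],[0,0,-1,0,0,0],[0,0,-1,0,0,0],[0,0,-1,0,0,0]],
])

```text
clock: 21.0
position: [0.4458, -0.1457, 0.1716]
tool_rot: [-0.081, 3.141, 0.0]
wrist_force: [0.1, -0.1, -0.9]
finger_gap: 0.0385
grip_force: 35.6
```

```bash
python3 - <<'E'
from h import *
s=ctrl.observe();print(s["position"],s["finger_gap"],s["grip_force"],delta([.549,.1935,.07]))
E
```

```text
[ 0.44580824 -0.14574402  0.17162993] 0.03851975112397777 35.58742582798004 (array([-4.02, 11.12,  3.39]), array([0., 0., 0.]))
```

Request:
jog_arm([
  [[-0.2,0.5,0,0,0,0],[-0.36,0.98,0,0,0,0],[-0.36,0.98,0,0,0,0],[-0.36,0.98,0,0,0,0],[-0.36,0.98,0,0,0,0]],
])

```text
clock: 21.42
position: [0.4887, -0.0098, 0.1706]
tool_rot: [-0.08, 3.14, -0.0]
wrist_force: [0.9, -0.1, -0.7]
finger_gap: 0.0384
grip_force: 35.8
```

Request:
jog_arm([
  [[-0.36,0.98,0,0,0,0],[-0.36,0.98,0,0,0,0],[-0.36,0.98,0,0,0,0],[-0.36,0.98,0,0,0,0],[-0.36,0.98,0,0,0,0]],
])

```text
clock: 21.83
position: [0.5349, 0.14, 0.1703]
tool_rot: [-0.081, 3.14, -0.0]
wrist_force: [1.3, -0.7, -1.0]
finger_gap: 0.038
grip_force: 35.8
```

Request:
jog_arm([
  [[-0.36,0.9,0,0,0,0],[-0.2,0.6,0,0,0,0],[0,0.4,0,0,0,0],[0,0,0,0,0,0],[0,0,0,0,0,0]],
])

```text
clock: 22.25
position: [0.5479, 0.1959, 0.1698]
tool_rot: [0.082, -3.139, 0.001]
wrist_force: [0.7, -0.2, -1.5]
finger_gap: 0.0385
grip_force: 35.8
```

```bash
python3 - <<'E'
from h import *
s=ctrl.observe();T=pose(s);print(s["position"],s["finger_gap"],delta([.549,.1935,.056]))
c=ctrl.capture("wrist");c["T"]=T;V=cloud(c,T);z=V[...,2];q=(z>.05)&(z<.08)&(abs(V[...,0]-.633)<.04)&(abs(V[...,1]-.195)<.04)
print("jarB",q.sum(),cv2.minEnclosingCircle((V[q][:,:2]*1000).astype(np.float32)) if q.sum() else "",np.nanmedian(z[q]) if q.sum() else "")
E
```

```text
[0.54793273 0.19591993 0.1697707 ] 0.03845447509163435 (array([-0.04, -0.08,  3.79]), array([0., 0., 0.]))
jarB 0
```

Request:
jog_arm([
  [[0,0,0.5,0,0,0],[0,0,1,0,0,0],[0,0,1,0,0,0],[0,0,0.7,0,0,0],[0,0,0,0,0,0]],
])

```text
clock: 22.72
position: [0.5453, 0.192, 0.0696]
tool_rot: [0.076, -3.132, 0.007]
wrist_force: [-0.8, -1.0, -1.4]
finger_gap: 0.0383
grip_force: 35.7
```

Request:
jog_arm([
  [[0,0,0.2,0,0,0],[0,0,0.1,0,0,0],[0,0,0.05,0,0,0],[0,0,0,0,0,0]],
])

```text
clock: 23.05
position: [0.5496, 0.1963, 0.0645]
tool_rot: [-0.08, 3.139, 0.001]
wrist_force: [0.1, -0.0, -0.9]
finger_gap: 0.0384
grip_force: 35.7
```

Request:
jog_arm([
  [[0,0,0.05,0,0,0],[0,0,0,0,0,0]],
])

```text
clock: 23.22
position: [0.5493, 0.1965, 0.0627]
tool_rot: [-0.081, 3.139, 0.001]
wrist_force: [-0.7, 0.3, -1.1]
finger_gap: 0.0386
grip_force: 35.7
```

Expected contact near 0.054.

Request:
jog_arm([
  [[0,0,0.12,0,0,0],[0,0,0.07,0,0,0],[0,0,0.05,0,0,0],[0,0,0,0,0,0]],
])

```text
clock: 23.55
position: [0.5485, 0.1964, 0.0544]
tool_rot: [0.081, -3.14, 0.0]
wrist_force: [0.5, 0.4, -1.1]
finger_gap: 0.0384
grip_force: 35.8
```

Request:
jog_arm([
  [[0,0,0.05,0,0,0],[0,0,0,0,0,0]],
])

```text
clock: 23.72
position: [0.5486, 0.1964, 0.0542]
tool_rot: [0.081, -3.14, 0.001]
wrist_force: [-3.1, -1.4, 8.2]
finger_gap: 0.0386
grip_force: 36.6
```

Request:
jog_arm([
  [[0,0,0.03,0,0,0],[0,0,0,0,0,0]],
])

```text
clock: 23.88
position: [0.5486, 0.1964, 0.0541]
tool_rot: [0.081, -3.14, 0.001]
wrist_force: [-6.2, -2.3, 14.3]
finger_gap: 0.0387
grip_force: 37.3
```

Request:
jog_arm([
  [[0,0,-0.06,0,0,0],[0,0,0,0,0,0],[0,0,0,0,0,0],[0,0,0,0,0,0]],
], jaw=0.72)

```text
clock: 24.22
position: [0.5488, 0.1963, 0.054]
tool_rot: [0.081, -3.141, -0.0]
wrist_force: [0.2, -0.4, -0.4]
finger_gap: 0.0615
grip_force: 0.0
```

Request:
jog_arm([
  [[0,0,-0.5,0,0,0],[0,0,-1,0,0,0],[0,0,-1,0,0,0],[0,0,-1,0,0,0],[0,0,-1,0,0,0]],
])

```text
clock: 24.63
position: [0.5484, 0.1963, 0.1901]
tool_rot: [0.081, -3.14, 0.0]
wrist_force: [0.1, 0.3, 0.2]
finger_gap: 0.0612
grip_force: 0.0
```

Request:
jog_arm([
  [[0.3,-0.9,-0.9,0,0,0],[0.3,-0.9,-0.9,0,0,0],[0.3,-0.9,-0.9,0,0,0],[0.3,-0.9,-0.9,0,0,0],[0.3,-0.9,-0.9,0,0,0]],
], jaw=0.45)

```text
clock: 25.05
position: [0.51, 0.058, 0.3252]
tool_rot: [0.081, -3.14, -0.0]
wrist_force: [0.5, -0.2, 0.4]
finger_gap: 0.0383
grip_force: 0.0
```

Request:
jog_arm([
  [[0,0,0,0,0,0],[0,0,0,0,0,0]],
])

```text
clock: 25.22
position: [0.5117, 0.0574, 0.3258]
tool_rot: [-0.074, 3.137, -0.001]
wrist_force: [0.8, 0.4, -0.9]
finger_gap: 0.0383
grip_force: 0.0
```

```bash
python3 - <<'E'
from h import *
s=ctrl.observe();T=pose(s);print(s["clock"],T[:3,3],T[:3,:3].round(3),s["finger_gap"])
c=ctrl.capture("wrist");c["T"]=T;pickle.dump(c,open("w7.pkl","wb"))
t=ctrl.capture("top");sc=ctrl.capture("scene");pickle.dump((t,sc),open("ts2.pkl","wb"))
o=np.zeros((600,800,3),np.uint8);o[:420,:560]=c["color"];o[420:600,:350]=cv2.resize(t["color"][150:285,90:352][:, :],(350,180));o[:240,560:]=cv2.resize(sc["color"][150:240,225:315],(240,240))
o[240:440,560:]=cv2.resize(sc["color"][260:360,75:195],(240,200));cv2.imwrite("pics/w7.png",o)
E
```

```text
25.2167 [0.5116515  0.05738707 0.32583942] [[-0.999 -0.047  0.004]
 [-0.047  0.999 -0.   ]
 [-0.004 -0.    -1.   ]] 0.03829368112084966
```

View pics/w7.png

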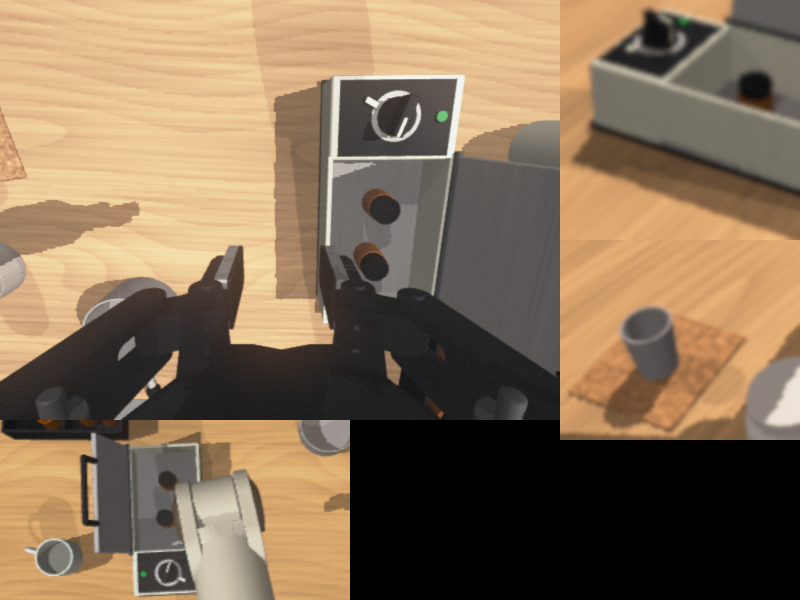

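```bash
python3 - <<'E'
from h import *
t,sc=pickle.load(open("ts2.pkl","rb"))
for c in(t,sc):
    W=cloud(c);x,y,z=W[...,0],W[...,1],W[...,2]
    q=(z>.05)&(z<.085)&(np.hypot(x-.489,y+.396)<.065)
    if q.sum()>5: print("cup",q.sum(),cv2.minEnclosingCircle((W[q][:,:2]*1000).astype(np.float32)),np.percentile(z[q],95))
W=cloud(t);x,y,z=W[...,0],W[...,1],W[...,2]
q=(z>.26)&(z<.30)&(abs(x-.585)<.05)&(y>.27)&(y<.36)&(t["color"].max(-1)<70);P=W[q];print("bar top cam",len(P),np.median(P,0),np.percentile(P,[2,98],axis=0))
c=load("w7")
V=cloud(c,c["T"]);z=V[...,2]
for p in [(383,210),(372,265)]:print(V[p[1],p[0]])
print(delta([.5817,.3154,.36]),pose()[:3,3])
E
```

```text
cup 106 ((488.1434631347656, -398.4783630371094), 25.923381805419922) 0.06906871701761523
cup 384 ((489.6143798828125, -401.00665283203125), 26.930387496948242) 0.06862835456887134
bar top cam 148 [0.59043811 0.32079843 0.28535898] [[0.53557036 0.31573527 0.28095614]
 [0.63373442 0.326725   0.29036799]]
[0.54654409 0.19226264 0.06873285]
[0.62535867 0.18780545 0.06943192]
(array([-2.83,  8.36, -1.24]), array([0., 0., 0.])) [0.51016526 0.06042342 0.32289797]
```

Request:
jog_arm([
  [[-0.3,0.7,-0.7,0,0,0],[-0.3,0.9,-0.7,0,0,0],[-0.3,0.95,-0.1,0,0,0],[-0.3,0.95,0,0,0,0],[-0.3,0.95,0,0,0,0]],
], jaw=0.4)

```text
clock: 25.78
position: [0.5485, 0.1979, 0.368]
tool_rot: [0.084, -3.139, -0.001]
wrist_force: [-0.4, -0.1, -0.6]
finger_gap: 0.0341
grip_force: 0.0
```

Request:
jog_arm([
  [[-0.3,0.95,0,0,0,0],[-0.3,0.95,0,0,0,0],[-0.3,0.9,0,0,0,0],[-0.3,0.7,0,0,0,0],[0,0.4,0,0,0,0]],
])

```text
clock: 26.2
position: [0.5777, 0.3183, 0.3661]
tool_rot: [0.089, -3.136, -0.002]
wrist_force: [0.4, 0.2, 0.3]
finger_gap: 0.0344
grip_force: 0.0
```

Request:
jog_arm([
  [[0,0,0,0,0,0],[0,0,0,0,0,0]],
])

```text
clock: 26.37
position: [0.5776, 0.3145, 0.3675]
tool_rot: [0.085, -3.138, 0.002]
wrist_force: [0.6, 0.1, -0.3]
finger_gap: 0.0342
grip_force: 0.0
```

```bash
python3 - <<'E'
from h import *
s=ctrl.observe();T=pose(s);print(s["clock"],T[:3,3],T[:3,:3].round(3),s["finger_gap"],delta([.584,.3165,.287]))
c=ctrl.capture("wrist");c["T"]=T;V=cloud(c,T);z=V[...,2]
q=(z>.25)&(z<.30)&(abs(V[...,0]-.585)<.075)&(V[...,1]>.28)&(V[...,1]<.36)&(np.arange(420)[:,None]<330)
P=V[q];print(len(P),np.median(P,0) if len(P) else "",np.percentile(P,[2,98],axis=0) if len(P) else "")
E
```

```text
26.3667 [0.5775523  0.31450816 0.36745281] [[-0.999 -0.054 -0.003]
 [-0.054  0.999 -0.001]
 [ 0.003 -0.001 -1.   ]] 0.03424682900344306 (array([-0.23,  0.06,  2.68]), array([0., 0., 0.]))
2981 [0.57319956 0.31831132 0.28453443] [[0.51865269 0.30735997 0.25652551]
 [0.64234607 0.32642887 0.28652286]]
```

Request:
jog_arm([
  [[-0.2,0.08,0.6,0,0,0],[0,0,0.8,0,0,0],[0,0,0.7,0,0,0],[0,0,0.5,0,0,0],[0,0,0,0,0,0]],
])

```text
clock: 26.83
position: [0.5833, 0.3126, 0.2873]
tool_rot: [0.077, -3.135, 0.007]
wrist_force: [-0.1, -0.3, -1.3]
finger_gap: 0.034
grip_force: 0.0
```

Request:
jog_arm([
  [[0,0,0.1,0,0,0],[0,0,0,0,0,0]],
])

```text
clock: 27.0
position: [0.5852, 0.3153, 0.2891]
tool_rot: [-0.079, 3.139, 0.0]
wrist_force: [0.3, -0.1, 0.4]
finger_gap: 0.0342
grip_force: 0.0
```

Request:
jog_arm([
  [[0,0,0,0,0,0],[0,0,0,0,0,0],[0,0,0,0,0,0],[0,0,0,0,0,0],[0,0,0,0,0,0]],
], jaw=0, newtons=25)

```text
clock: 27.42
position: [0.5852, 0.3171, 0.2897]
tool_rot: [-0.081, 3.138, 0.003]
wrist_force: [-0.3, 1.0, 5.1]
finger_gap: 0.0104
grip_force: 24.8
```

```bash
python3 - <<'E'
from h import *
s=ctrl.observe();p=s["position"];print(s["clock"],p,s["wrist_force"],s["finger_gap"],s["grip_force"])
a=np.arange(1.79,-.01,-.07);r=.198
print(len(a)-1,np.round(-r*np.diff(np.cos(a))/.03,2));print(np.round(-r*np.diff(np.sin(a))/.03,2))
E
```

```text
27.4167 [0.58524471 0.3171412  0.28967981] [-0.28480722  1.00360945  5.09847266] 0.010427362469829171 24.82597589492798
25 [-0.45 -0.46 -0.46 -0.46 -0.46 -0.46 -0.45 -0.44 -0.43 -0.42 -0.4  -0.38
 -0.37 -0.35 -0.32 -0.3  -0.27 -0.25 -0.22 -0.19 -0.16 -0.13 -0.1  -0.07
 -0.03]
[-0.08 -0.05 -0.02  0.01  0.04  0.08  0.11  0.14  0.17  0.2   0.23  0.26
  0.28  0.31  0.33  0.35  0.37  0.39  0.41  0.42  0.43  0.44  0.45  0.46
  0.46]
```

Request:
jog_arm([
  [[0,-0.25,-0.05,0,0,0],[0,-0.4,-0.06,0,0,0],[0,-0.46,-0.04,0,0,0],[0,-0.46,0,0,0,0],[0,-0.46,0.03,0,0,0]],
])

```text
clock: 27.83
position: [0.5888, 0.2536, 0.2927]
tool_rot: [-0.079, 3.138, 0.0]
wrist_force: [3.7, 1.4, -0.4]
finger_gap: 0.0107
grip_force: 25.3
```

Request:
jog_arm([
  [[0,-0.46,0.06,0,0,0],[0,-0.45,0.1,0,0,0],[0,-0.45,0.13,0,0,0],[0,-0.43,0.16,0,0,0],[0,-0.42,0.19,0,0,0]],
])

```text
clock: 28.25
position: [0.5925, 0.1867, 0.2724]
tool_rot: [-0.078, 3.138, -0.001]
wrist_force: [8.4, 0.8, -0.1]
finger_gap: 0.0111
grip_force: 27.1
```

```bash
python3 - <<'E'
from h import *
s=ctrl.observe();p=s["position"];print(s["clock"],p,s["wrist_force"],s["finger_gap"],s["grip_force"])
print("a",np.arctan2(p[2]-.096,.2717-p[1]),np.hypot(p[2]-.096,.2717-p[1]))
E
```

```text
28.25 [0.59248473 0.18673919 0.27241362] [ 8.36002716  0.79525129 -0.0746129 ] 0.011134166853588562 27.07994967699051
a 1.121976716407776 0.1958062987003448
```

Request:
jog_arm([
  [[0.04,-0.4,0.23,0,0,0],[0.04,-0.38,0.26,0,0,0],[0.04,-0.37,0.28,0,0,0],[0.04,-0.35,0.31,0,0,0],[0.04,-0.32,0.33,0,0,0]],
])

```text
clock: 28.67
position: [0.5934, 0.1307, 0.2317]
tool_rot: [-0.076, 3.129, -0.001]
wrist_force: [18.3, -1.5, 3.1]
finger_gap: 0.0104
grip_force: 27.8
```

Request:
jog_arm([
  [[0,-0.3,0.35,0,0,0],[0,-0.27,0.37,0,0,0],[0,-0.25,0.39,0,0,0],[0,-0.22,0.41,0,0,0],[0,-0.19,0.42,0,0,0]],
])

```text
clock: 29.08
position: [0.595, 0.0915, 0.1732]
tool_rot: [-0.074, 3.131, -0.006]
wrist_force: [14.7, -7.4, 2.7]
finger_gap: 0.0104
grip_force: 28.9
```

```bash
python3 - <<'E'
from h import *
s=ctrl.observe();p=s["position"];print(s["clock"],p,s["wrist_force"],s["finger_gap"],s["grip_force"])
print("a",np.arctan2(p[2]-.096,.2717-p[1]),np.hypot(p[2]-.096,.2717-p[1]))
E
```

```text
29.0833 [0.59498727 0.09151761 0.17323677] [14.67681281 -7.44942203  2.69050902] 0.010415892440132088 28.910545706748962
a 0.4049655971290984 0.19603879972728713
```

Request:
jog_arm([
  [[-0.06,-0.15,0.43,0,0,0],[-0.06,-0.13,0.44,0,0,0],[-0.06,-0.1,0.45,0,0,0],[-0.06,-0.06,0.4,0,0,0],[0,-0.03,0.3,0,0,0]],
])

```text
clock: 29.5
position: [0.5963, 0.0747, 0.1088]
tool_rot: [0.072, -3.135, 0.013]
wrist_force: [2.5, -13.5, 0.5]
finger_gap: 0.0107
grip_force: 30.1
```

Request:
jog_arm([
  [[0,0,0.2,0,0,0],[0,0,0.15,0,0,0],[0,0,0.1,0,0,0],[0,0,0,0,0,0]],
])

```text
clock: 29.83
position: [0.5963, 0.0738, 0.0954]
tool_rot: [0.071, -3.135, 0.015]
wrist_force: [3.8, -14.5, -0.6]
finger_gap: 0.0109
grip_force: 30.1
```

```bash
python3 - <<'E'
from h import *
s=ctrl.observe();p=s["position"];print(s["clock"],p,s["wrist_force"],s["finger_gap"],s["grip_force"])
print("a",np.arctan2(p[2]-.096,.2717-p[1]),np.hypot(p[2]-.096,.2717-p[1]))
E
```

```text
29.8333 [0.5963352  0.07378999 0.09538368] [  3.81107577 -14.53353307  -0.62413961] 0.010889080865717623 30.124329328536987
a -0.0031141168816044237 0.19791097280440795
```

Request:
jog_arm([
  [[0,-0.15,0.08,0,0,0],[0,-0.1,0.08,0,0,0],[0,0,0,0,0,0]],
])

```text
clock: 30.08
position: [0.5964, 0.0736, 0.0916]
tool_rot: [0.078, -3.136, 0.003]
wrist_force: [0.9, -6.0, -1.3]
finger_gap: 0.011
grip_force: 30.0
```

Request:
jog_arm([
  [[0,0,0.08,0,0,0],[0,0,0,0,0,0]],
])

```text
clock: 30.25
position: [0.5964, 0.0736, 0.0913]
tool_rot: [0.079, -3.136, 0.006]
wrist_force: [-5.2, -7.1, 12.6]
finger_gap: 0.0113
grip_force: 31.1
```

Request:
jog_arm([
  [[0,-0.1,0,0,0,0],[0,0,0,0,0,0],[0,0,0,0,0,0],[0,0,0,0,0,0]],
], jaw=0.4)

```text
clock: 30.58
position: [0.5976, 0.0743, 0.0903]
tool_rot: [0.082, -3.139, -0.001]
wrist_force: [0.4, -0.9, 0.4]
finger_gap: 0.0341
grip_force: 0.0
```

Request:
jog_arm([
  [[0,0,-0.3,0,0,0],[0,0,-0.8,0,0,0],[0,0,-1,0,0,0],[0,0,-1,0,0,0],[0,0,-1,0,0,0]],
])

```text
clock: 31.0
position: [0.5979, 0.0739, 0.2154]
tool_rot: [0.082, -3.14, -0.001]
wrist_force: [0.4, 0.3, -0.1]
finger_gap: 0.0339
grip_force: 0.0
```

```bash
python3 - <<'E'
from h import *
s=ctrl.observe();T=pose(s);print(s["clock"],T[:3,3],T[:3,:3].round(3),s["joint_pos"].round(2))
c=ctrl.capture("wrist");c["T"]=T;pickle.dump(c,open("w8.pkl","wb"));cv2.imwrite("pics/w8.png",c["color"])
V=cloud(c,T);q=(abs(V[...,0]-.55)<.06)&(abs(V[...,1]-.19)<.05);P=V[q];print(len(P),np.median(P[:,2]),np.polyfit(P[:,1],P[:,2],1))
q=(abs(V[...,0]-.585)<.04)&(abs(V[...,1]-.074)<.012)&(V[...,2]>.06)&(V[...,2]<.13);print("bar z",np.median(V[q],0))
print(delta([.4295,.186,.2]))
E
```

```text
31.0 [0.59790669 0.07390696 0.21538971] [[-0.999 -0.052 -0.001]
 [-0.052  0.999  0.   ]
 [ 0.001  0.    -1.   ]] [ 0.08  0.44 -0.32  1.71  0.16  1.02  1.33]
19141 0.09725869595529921 [0.00427659 0.09621828]
bar z [0.58171214 0.07306436 0.09561054]
(array([5.54, 4.  , 0.7 ]), array([0., 0., 0.]))
```

Request:
jog_arm([
  [[0.92,0.7,0,0,0,0],[0.95,0.7,0,0,0,0],[0.95,0.7,0,0,0,0],[0.95,0.7,0,0,0,0],[0.95,0.7,0,0,0,0]],
])

```text
clock: 31.47
position: [0.4499, 0.172, 0.2142]
tool_rot: [-0.082, 3.14, 0.0]
wrist_force: [-0.6, 0.8, 0.2]
finger_gap: 0.034
grip_force: 0.0
```

Request:
jog_arm([
  [[0.9,0.6,0,0,0,0.87],[0,0,0,0,0,0.87],[0,0,0,0,0,0.87],[0,0,0,0,0,0.87],[0,0,0,0,0,0]],
])

```text
clock: 31.88
position: [0.4234, 0.1881, 0.2143]
tool_rot: [0.492, 3.102, 0.001]
wrist_force: [0.6, -0.1, 0.9]
finger_gap: 0.034
grip_force: 0.0
```

Request:
jog_arm([
  [[0,0,0,0,0,0],[0,0,0,0,0,0]],
])

```text
clock: 32.05
position: [0.4236, 0.1877, 0.2139]
tool_rot: [0.485, 3.104, 0.0]
wrist_force: [-0.5, 1.0, -0.8]
finger_gap: 0.0342
grip_force: 0.0
```

```bash
python3 - <<'E'
from h import *
s=ctrl.observe();T=pose(s);print(s["clock"],T[:3,3],T[:3,:3].round(3),s["joint_pos"].round(2),"y-axis ang",np.arctan2(T[1,1],T[0,1]));print(delta([.4295,.186,.116]))
c=ctrl.capture("wrist");c["T"]=T;pickle.dump(c,open("w9.pkl","wb"));cv2.imwrite("pics/w9.png",c["color"])
E
```

```text
32.05 [0.42361428 0.18770368 0.21392629] [[-0.952  0.305  0.   ]
 [ 0.305  0.952  0.   ]
 [-0.     0.    -1.   ]] [-0.13  0.2  -0.38  2.04  0.09  0.91  0.7 ] y-axis ang 1.2608205718545662
(array([-0.2 ,  0.01,  3.26]), array([0., 0., 0.]))
```

View pics/w9.png

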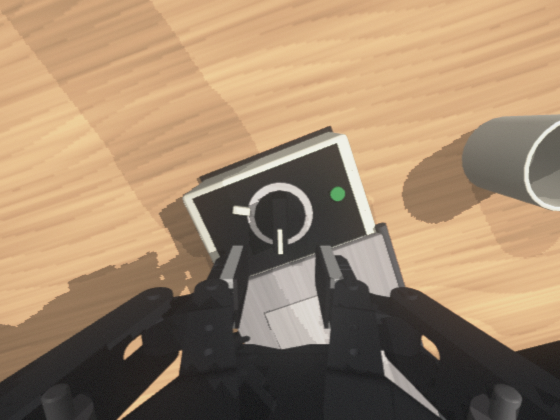

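```bash
python3 - <<'E'
from h import *
c=load("w9");g=c["color"]
# bright tab / line pixels
m=(g.min(-1)>195)
def comp(x0,x1,y0,y1):
    v,u=np.where(m[y0:y1,x0:x1]);return u+x0,v+y0
print(cv2.fitEllipse)
u,v=comp(230,249,200,222);tab=rw(c,(u.mean(),v.mean()),.086);print(len(u),u.mean(),v.mean())
u,v=comp(272,288,228,256);k=np.polyfit(v,u,1);print(len(u),v.min(),v.max(),k)
a=rw(c,(np.polyval(k,232),232),.119);b=rw(c,(np.polyval(k,252),252),.119)
hsv=(g.min(-1)>110)
V=cloud(c,c["T"]);w=np.zeros(hsv.shape,bool);w[175:255,246:318]=1
x,y,z=V[...,0],V[...,1],V[...,2];q=w&hsv&(np.abs(np.hypot(x-.4295,y-.186)-.025)<.006)&(z<.095);P=V[q]
from scipy.optimize import least_squares
r=least_squares(lambda p:np.hypot(P[:,0]-p[0],P[:,1]-p[1])-p[2],[.43,.186,.025],loss="soft_l1",f_scale=.001).x;print("ring",len(P),r)
an=lambda a,b:np.arctan2(b[1]-a[1],b[0]-a[0])
print("tab",tab,an(r,tab),"line",a,b,an(a,b),"axis->line",an(r,b))
print(delta([r[0],r[1],.116]))
E
```

```text
<built-in function fitEllipse>
96 240.96875 210.5625
73 230 253 [1.53933207e-02 2.76216234e+02]
ring 1145 [0.43011205 0.18412389 0.02538597]
tab [0.4168 0.1534 0.086 ] -1.9796594101098166 line [0.4344 0.1832 0.119 ] [0.4502 0.1783 0.119 ] -0.3007211501504346 axis->line -0.2821833361513588
(array([-0.24, -0.04,  3.26]), array([0., 0., 0.]))
```

Request:
jog_arm([
  [[-0.2,-0.05,0.5,0,0,0],[0,0,0.9,0,0,0],[0,0,0.9,0,0,0],[0,0,0.5,0,0,0],[0,0,0,0,0,0]],
])

```text
clock: 32.52
position: [0.4265, 0.183, 0.1267]
tool_rot: [-0.487, -3.098, 0.005]
wrist_force: [-1.1, -0.6, 0.4]
finger_gap: 0.0344
grip_force: 0.0
```

Request:
jog_arm([
  [[0,0,0,0,0,0]],
])

```text
clock: 32.6
position: [0.4283, 0.184, 0.1292]
tool_rot: [-0.488, -3.101, 0.001]
wrist_force: [-0.6, 0.4, 0.3]
finger_gap: 0.0345
grip_force: 0.0
```

```bash
python3 - <<'E'
from h import *
print(pose()[:3,3],delta([.4298,.185,.116]))
E
```

```text
[0.42834046 0.18403739 0.1292424 ] (array([-0.04,  0.05,  0.44]), array([0., 0., 0.]))
```

Request:
jog_arm([
  [[-0.04,0.03,0.4,0,0,0],[0,0,0,0,0,0],[0,0,0,0,0,0]],
])

```text
clock: 32.85
position: [0.4308, 0.1849, 0.1187]
tool_rot: [0.489, 3.103, 0.001]
wrist_force: [-0.6, -0.7, 0.3]
finger_gap: 0.0342
grip_force: 0.0
```

Request:
jog_arm([
  [[0,0,0,0,0,0],[0,0,0,0,0,0],[0,0,0,0,0,0],[0,0,0,0,0,0],[0,0,0,0,0,0]],
], jaw=0, newtons=20)

```text
clock: 33.27
position: [0.4306, 0.1842, 0.1189]
tool_rot: [0.49, 3.102, -0.001]
wrist_force: [-2.6, -1.9, 6.7]
finger_gap: 0.0113
grip_force: 24.1
```

Request:
jog_arm([
  [[0,0,0,0,0,0.5],[0,0,0,0,0,0.9],[0,0,0,0,0,0.9],[0,0,0,0,0,0.9],[0,0,0,0,0,0.9]],
])

```text
clock: 33.68
position: [0.4305, 0.184, 0.1189]
tool_rot: [1.146, 2.924, -0.001]
wrist_force: [-2.1, -3.3, 6.5]
finger_gap: 0.0115
grip_force: 24.1
```

Request:
jog_arm([
  [[0,0,0,0,0,0.9],[0,0,0,0,0,0.9],[0,0,0,0,0,0.9],[0,0,0,0,0,0.9],[0,0,0,0,0,0.9]],
])

```text
clock: 34.1
position: [0.4303, 0.1839, 0.1189]
tool_rot: [1.797, 2.576, -0.001]
wrist_force: [-1.6, -3.3, 6.5]
finger_gap: 0.0111
grip_force: 24.2
```

Request:
jog_arm([
  [[0,0,0,0,0,0.9],[0,0,0,0,0,0.9],[0,0,0,0,0,0.9],[0,0,0,0,0,0.9],[0,0,0,0,0,0]],
])

```text
clock: 34.52
position: [0.4302, 0.1838, 0.1189]
tool_rot: [2.249, 2.193, -0.001]
wrist_force: [-1.9, -3.9, 8.0]
finger_gap: 0.0117
grip_force: 24.3
```

```bash
python3 - <<'E'
from h import *
s=ctrl.observe();T=pose(s);a=np.arctan2(T[1,1],T[0,1]);print(T[:3,3],s["wrist_force"],s["torque"],a,"left rows",np.degrees(a+.414)/6)
E
```

```text
[0.43018027 0.18382369 0.11886925] [-1.93045542 -3.93294396  7.95497975] [-0.83625413  0.55533074 -0.02650274] -0.02500991217757543 left rows 3.714581717441361
```

Request:
jog_arm([
  [[0,0,0,0,0,0.93],[0,0,0,0,0,0.93],[0,0,0,0,0,0.93],[0,0,0,0,0,0.92],[0,0,0,0,0,0]],
])

```text
clock: 34.93
position: [0.43, 0.1839, 0.1189]
tool_rot: [2.63, 1.718, -0.002]
wrist_force: [-3.7, -4.6, 8.5]
finger_gap: 0.0112
grip_force: 24.4
```

Request:
jog_arm([
  [[0,0,0,0,0,0],[0,0,0,0,0,0],[0,0,0,0,0,0],[0,0,0,0,0,0]],
], jaw=0.4)

```text
clock: 35.27
position: [0.4305, 0.185, 0.118]
tool_rot: [-2.625, -1.726, -0.001]
wrist_force: [-0.1, 1.1, -1.2]
finger_gap: 0.034
grip_force: 0.0
```

Request:
jog_arm([
  [[0,0,-0.4,0,0,0],[0,0,-0.9,0,0,0],[0,0,-1,0,0,0],[0,0,-1,0,0,0],[0,0,-1,0,0,0]],
])

```text
clock: 35.68
position: [0.43, 0.1846, 0.248]
tool_rot: [-2.625, -1.725, 0.001]
wrist_force: [0.4, -0.5, -0.2]
finger_gap: 0.0339
grip_force: 0.0
```

Request:
jog_arm([
  [[0,0,-0.6,0,0,0],[0,0,0,0,0,0],[0,0,0,0,0,0]],
])

```text
clock: 35.93
position: [0.4309, 0.1851, 0.2657]
tool_rot: [2.625, 1.725, 0.004]
wrist_force: [-0.3, 0.6, -1.2]
finger_gap: 0.0342
grip_force: 0.0
```

```bash
python3 - <<'E'
from h import *
s=ctrl.observe();T=pose(s);print(s["clock"],T[:3,3],np.arctan2(T[1,1],T[0,1]))
c=ctrl.capture("wrist");c["T"]=T;pickle.dump(c,open("w10.pkl","wb"))
sc=ctrl.capture("scene");t=ctrl.capture("top");
o=np.zeros((600,800,3),np.uint8);o[:420,:560]=c["color"];o[:300,560:]=cv2.resize(sc["color"][140:340,75:235],(240,300));o[420:600,:240]=cv2.resize(sc["color"][140:230,225:345],(240,180))
o[300:600,560:]=cv2.resize(t["color"][140:300,170:298],(240,300));cv2.imwrite("pics/w10.png",o)
for W in (cloud(sc),cloud(t)):
    x,y,z=W[...,0],W[...,1],W[...,2];q=(z>.05)&(z<.085)&(np.hypot(x-.489,y+.396)<.065);print("cup",q.sum(),cv2.minEnclosingCircle((W[q][:,:2]*1000).astype(np.float32)) if q.sum() else "")
E
```

```text
35.9333 [0.43093293 0.18508313 0.26572349] -0.40798221808839963
cup 384 ((490.5845642089844, -399.6141357421875), 26.83308982849121)
cup 106 ((487.9108581542969, -398.6659851074219), 26.502132415771484)
```

View pics/w10.png

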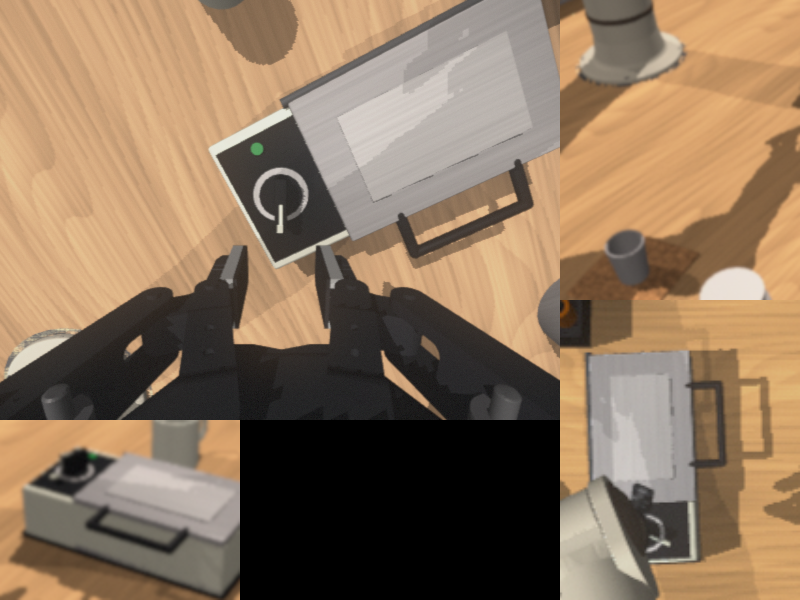

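The picture shows the dial's pointer line and the tab in line at (280,215), the lid shut, and the cup standing on the mat. I'm handing in.

```bash
python3 -c "
from station import ctrl
print(ctrl.finish_job())"
```

```text
the job is handed in; nothing more can be done
None
```

Job handed in at about 36 s of the 210 s allowed: both loose jars are in the warmer, the cup is on the mat, the lid is shut and the dial points at the tab in the last pictures; no verdict was returned.

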